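# Unhook the console modules for testing

### The arm

A 7-joint arm with a two-finger parallel gripper is mounted at the origin on the work surface. World frame = base frame: x ahead of the robot, y to its left, z up, the work surface at z = 0. Lengths are in m, angles in rad, forces in N, time in s.
With the tool pointing down it reaches from about 0.4 to 0.85 m from the base axis. Payload 4.5 kg.
Tool frame: the origin (TCP) lies between the finger pads; the fingertips stand 11 mm ahead of it and the grasp point (between the pads) lies 8 mm behind it (r.nose_length is the distance from the TCP to the fingertips, in m); z points along the fingers, y is the line along which they close (so a half turn about z gives the same grasp; the last joint's range is limited). The gripper opens to 88 mm and grips with 3 to 60 N. Pads are 18 mm wide; open, the fingers measure 123 mm over their backs; the gripper's body (75 mm by 187 mm) begins 45 mm behind the grasp point.
Start: joints at [1.15, 0.689, -0.195, 1.565, 0.157, 0.902, -0.215], TCP at [0.275, -0.561, 0.25] pointing down, gripper open.
Joint ranges: [-3.01, 3.01], [-0.46, 2.08], [-1.47, 1.51], [0.13, 2.56], [-1, 4.14], [0.04, 2.09], [-2.66, 2.66]. Speed limits (rad/s): [2.57, 2.57, 3.14, 3.14, 3.14, 3.14, 3.14].

### API

Orientations are given as a unit quaternion [x, y, z, w].
In Python, from plant import get_state, snapshot, camera_model, r gives the robot as it stands.
- The arm moves only by the shell command python3 -m inch 'ROWS' [FORCE]. ROWS is text: rows parted by semicolons, each of 7 numbers parted by spaces: the opening, from -1 (shut) to 1 (fully open), then the shift along the tool's x, y, z in m, then the turn, a rotation vector about the tool's x, y, z in rad. A call has 1 to 20 rows; each row shifts and turns the commanded pose from where the row before left it, along the tool's axes as they then stand; what a row does not reach is not made up. A row lasts 1/12 s, in which the tool goes at most 41.7 mm and 7.16 degrees, less where a joint would pass 70% of its speed; a pose out of reach is approached as far as the arm can. A call is refused whole if a number of a shift passes 0.0417 or a number of a turn 0.125, either way. A call with a gripper value outside its range is refused whole. The fingers move at their own pace and stop on an object; FORCE is the grip in N (left out, the last holds). Time passes only in rows, so rows that do not move let the fingers close. It gives the time, the measured TCP pose, the force, the opening and the grip force at its end, in the units of the state.
- get_state(): the state, without advancing time (a new reading comes with each control period).
- snapshot(name): name is "scene" or "top"; returns (picture, depth): 400x640x3 uint8, red, green, blue; 400x640 float32, m along the optical axis (not along the pixel's ray), 0 where there is no reading.
- camera_model(name): a dict with "intrinsics" (3x3 intrinsics, pixels), "view" (4x4, takes a point from world to camera coordinates). Camera axes: x right, y down, z forward; pixel columns grow to the right and rows downward; lengths in m; the calibration is good to about 2 mm. A picture is of the moment at which its call begins. camera_model takes no time and is no camera call.
- r.finish_job(): hands the job in; it is judged then, once.
The state is a dict: "clock": time; "q": joint angles; "qd": joint speeds; "joint_torque": joint torques, N m; "tool_pos": TCP position; "eef_rot": TCP orientation; "contact_force": force on the tool from outside, world axes, zero at the start; "moment": the same for the moment, N m; "opening": opening from 0.0 (shut) to 1.0 (fully open); "finger_force": force on a finger pad.
Only numpy, scipy, OpenCV 4.12 (cv2) and the standard library are available. Lean on these libraries where they do the work, as an engineer would, in place of code of your own. Each camera call takes 0.05 s, during which the arm holds its last target. There are 200 camera calls.

### The job

Pull the yellow console's front flap fully down, then unhook every module plate hung inside by its keyhole (lift it up the slope, over the screw head, and off) and lay each one flat in the grey tray, block side up, side by side. Set the plates down, do not drop them. When all are in the tray, push the flap back up until it is fully shut, and leave the cup, the multimeter and the glue bottle where they stand.

Things in the scene. Friction and masses are not known exactly. Their poses are not given: they have to be found in the camera images.
- module0: Module: plate 115 x 54 x 6 mm, 0.15-0.31 kg. Origin: centre of underside; x along it to the keyhole end (up the slope when hung), y across, z out of its face. Keyhole on the centre line: opening 22 wide, x=0..24, then slot 12 wide up to x=42. Black block (the grip) on its face: 14 thick in y, x=-52..-12, z=6..50. May be absent (None)
- module1: another module plate, the same as module0 in every size and axis. May be absent (None)
- module2: another module plate, the same as module0 in every size and axis. May be absent (None)
- module3: another module plate, the same as module0 in every size and axis. May be absent (None)
- console: yellow console, top cover off, fixed, 316 wide (y +-158), 205 deep, 165 high at the back. Origin: on the table under the middle of the flap's hinge line; x towards its back, y along its width, z up. Inside, a panel slopes up at 45 degrees, from x=45,z=35 to x=186,z=176, with four screws square to it; module plates lie on the panel. Side cheeks at y=+-155, 110 high
- flap (a joint): angle of the console's front flap, hinged along its bottom edge: 0 = upright and shut, 1.3 rad = fully down towards the console's -x (its stop, nearly level, clear of the table). Starts at 0 to 0.12. Hinge friction holds it while nearly upright (under about 0.3 rad); beyond that it sinks slowly, damped, to its stop
- flap_handle (a point): middle of the black pull tab on the flap's top edge: 16 wide (along the console's y), 16 thick, its end 20 beyond this point, the flap edge 24 below it. It lies 120 from the hinge line along the flap and 4 outside the plane through the hinge line. Best pinched across its width
- flap_hinge (a point): middle of the flap's hinge line, 20 above the table; the flap (296 wide, 8 thick, 96 high plus the tab) turns about the console's y through here
- tray: grey open parts tray, loose, outside 160 (x) x 275 (y) x 18 high, walls and floor 5 thick, 0.7 kg. Origin: centre of its underside. Room for four plates side by side across y, about 66 apart, their length along x
- cup: red drinking cup, 76 across, 95 high, empty. Origin: centre of its foot. Leave alone
- multimeter: yellow multimeter lying on its back, 180 x 85 x 36. Origin: centre of its underside. Leave alone
- glue: standing glue bottle, 48 across, 130 high. Origin: centre of its foot. Leave alone
- screw0 (a point): centre of the outer face of screw head 0, 14 off the panel; head 16 across, 5 thick, stem 8 across. Holds module0 if present, else bare. Hung, the stem is at the plate's x=38; about 26 up the slope the head is in the middle of the opening (plate x=12) and the plate comes off along its z
- screw1 (a point): the same for screw 1 (counted from the console's -y side) and module1
- screw2 (a point): the same for screw 2 (counted from the console's -y side) and module2
- screw3 (a point): the same for screw 3 (counted from the console's -y side) and module3
Mind the look-alikes: they are no part of the job. Leave any orange or turquoise look-alike of the module3 alone.

How it is judged:
By the outcome, as a careful person would: the job done as asked, in the order asked, and still so for the second after the job is handed in, with the robot touching nothing.
Of module0, module1, module2, module3 only 3 to 4 are there at a start; the rules pass over those that are not, and their reading is None.
At some moment in a run one of tray may be knocked a few centimetres aside while the robot is not near it.
It also fails if it takes over 208 s, if anything falls off the work surface, if the arm or the gripper's body presses on something with over 40 N, if the wrist force passes 120 N, or if a joint passes its speed limit or range.

## Working session

There is one attempt and no reset: what is moved stays moved. The work goes in short steps, Python scripts to look and compute and a shell command to move; the robot and the scene stay as the last step left them, time stands still between calls to the robot, and variables do not carry over. Pictures are saved under pics/ and viewed, at most 14 in all, crops included, and the job is handed in when it is done.

```bash
ls; mkdir -p pics; python3 - <<'E'
from plant import get_state, snapshot, camera_model, r
import cv2,numpy as np
for n in ("scene","top"):
    p,d=snapshot(n); cv2.imwrite(f"pics/{n}0.png",p[:,:,::-1]); np.save(f"pics/{n}0.npy",d)
    m=camera_model(n); print(n,np.round(m["intrinsics"],1).tolist(),np.round(m["view"],3).tolist())
s=get_state();print(s["tool_pos"],s["eef_rot"],s["opening"],s["contact_force"])
E
```

```text
pics
scene [[371.5, 0.0, 316.0], [0.0, 371.5, 192.1], [0.0, 0.0, 1.0]] [[0.594, 0.804, -0.022, -0.299], [0.492, -0.386, -0.78, -0.225], [-0.636, 0.453, -0.625, 1.493], [0.0, 0.0, 0.0, 1.0]]
top [[369.4, 0.0, 315.8], [0.0, 369.4, 203.7], [0.0, 0.0, 1.0]] [[0.006, -1.0, 0.013, -0.088], [-0.994, -0.007, -0.113, 0.556], [0.113, -0.012, -0.993, 0.89], [0.0, 0.0, 0.0, 1.0]]
[ 0.27428201 -0.56100049  0.24902149] [ 9.74240858e-01  2.25508553e-01 -2.46385628e-04 -7.63725477e-04] 1.0019572492661133 [-0.30950418  0.01033342  0.44851227]
```

View pics/scene0.png

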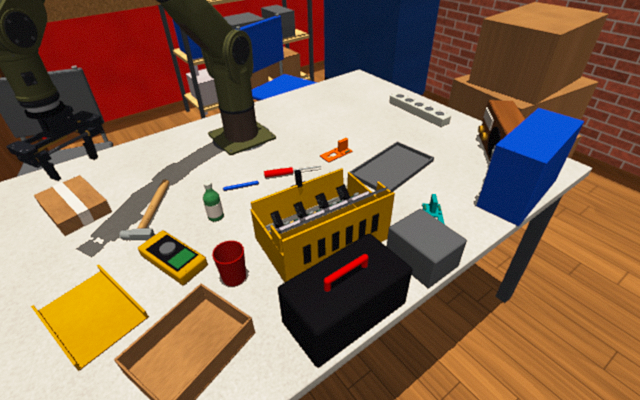

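View pics/top0.png

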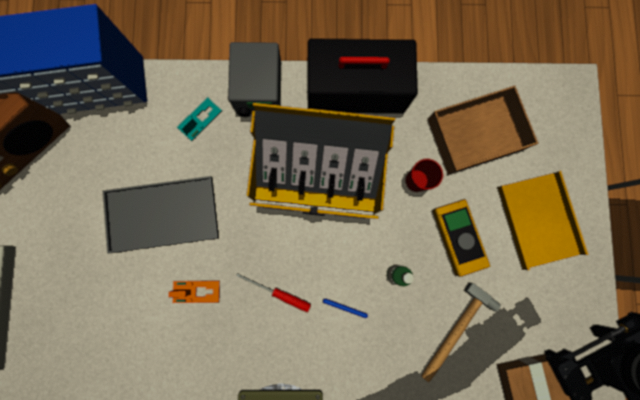

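The top picture shows the console at (318,160) with its flap tab at (313,210), four plates at (273,165), (303,168), (333,170) and (364,175), and the tray at (161,215). The cup is at (424,176), the multimeter at (461,238) and the glue at (401,275).

Things that could be mistaken for a module: the turquoise plate (199,119), the orange plate (195,292), and the lid at (542,220), which looks like the console. The real modules are the four grey plates inside the console.

```bash
cat > h.py <<'E'
import numpy as np,cv2
from plant import get_state, snapshot, camera_model, r
from scipy.spatial.transform import Rotation as R
def ray(n,u,v):
    m=camera_model(n);K=np.array(m["intrinsics"]);V=np.array(m["view"])
    d=V[:3,:3].T@np.linalg.solve(K,np.array([u,v,1.]));o=-V[:3,:3].T@V[:3,3];return o,d
def onz(n,u,v,z):
    o,d=ray(n,u,v);return o+d*(z-o[2])/d[2]
def cloud(n,dep):
    m=camera_model(n);K=np.array(m["intrinsics"]);V=np.array(m["view"])
    v,u=np.mgrid[:400,:640];c=np.stack([(u-K[0,2])/K[0,0]*dep,(v-K[1,2])/K[1,1]*dep,dep],-1)
    return (c-V[:3,3])@V[:3,:3]
def proj(n,p):
    m=camera_model(n);K=np.array(m["intrinsics"]);V=np.array(m["view"])
    c=V[:3,:3]@np.asarray(p)+V[:3,3];return (K@c)[:2]/c[2]
E
python3 - <<'E'
from h import *
p=cv2.imread("pics/top0.png");d=np.load("pics/top0.npy");P=cloud("top",d)
c=cv2.resize(p[90:225,235:405],None,fx=4.4,fy=4.4,interpolation=cv2.INTER_CUBIC);cv2.imwrite("pics/top_c.png",c)
hsv=cv2.cvtColor(p,cv2.COLOR_BGR2HSV)
y=cv2.inRange(hsv,(18,120,60),(35,255,255));y[:, :240]=0;y[:,400:]=0;y[:95]=0;y[225:]=0
print("yellow")
for (u,v) in [(253,104),(393,119),(249,203),(382,212),(378,217),(250,208)]:
    print(u,v,P[v-1:v+2,u-1:u+2].reshape(-1,3).round(3)[4])
# tray: rows of depth
t=(P[...,2]>0.006)&(P[...,2]<0.03);t=t.astype(np.uint8);t[:, :95]=0;t[:,230:]=0;t[:170]=0;t[262:]=0
g=cv2.inRange(hsv,(0,0,0),(180,90,110));g[:, :95]=0;g[:,230:]=0;g[:170]=0;g[262:]=0
cs,_=cv2.findContours(g,0,2);c=max(cs,key=cv2.contourArea);b=cv2.boxPoints(cv2.minAreaRect(c));print("tray",b.tolist())
W=np.array([onz("top",*q,0.018)[:2] for q in b]);print(W.round(3),W.mean(0).round(3),[np.linalg.norm(W[i]-W[i-1]).round(3) for i in range(4)])
# panel plane: dark/grey pts inside
for (u,v) in [(313,210),(280,125),(360,130),(303,168),(273,181),(303,187),(333,182),(364,187)]: print(u,v,P[v,u].round(3),p[v,u])
E
```

```text
yellow
253 104 [0.762 0.056 0.164]
393 119 [ 0.73  -0.252  0.165]
249 203 [0.548 0.068 0.113]
382 212 [ 0.54  -0.256  0.002]
378 217 [ 0.527 -0.246 -0.003]
250 208 [0.548 0.084 0.001]
tray [[98.96509552001953, 190.7379913330078], [211.82534790039062, 175.68995666503906], [220.23583984375, 238.76853942871094], [107.37557983398438, 253.8165740966797]]
[[0.587 0.463]
 [0.628 0.18 ]
 [0.468 0.153]
 [0.43  0.431]] [0.528 0.307] [np.float64(0.161), np.float64(0.286), np.float64(0.162), np.float64(0.28)]
313 210 [ 0.529 -0.077  0.157] [33 33 36]
280 125 [ 0.718 -0.003  0.153] [35 37 36]
360 130 [ 0.707 -0.18   0.158] [36 37 36]
303 168 [ 0.635 -0.053  0.088] [111 117 125]
273 181 [0.6   0.015 0.105] [10 10  9]
303 187 [ 0.588 -0.054  0.098] [ 9 11 10]
333 182 [ 0.599 -0.123  0.107] [11 11 13]
364 187 [ 0.587 -0.194  0.113] [48 51 55]
```

View pics/top_c.png

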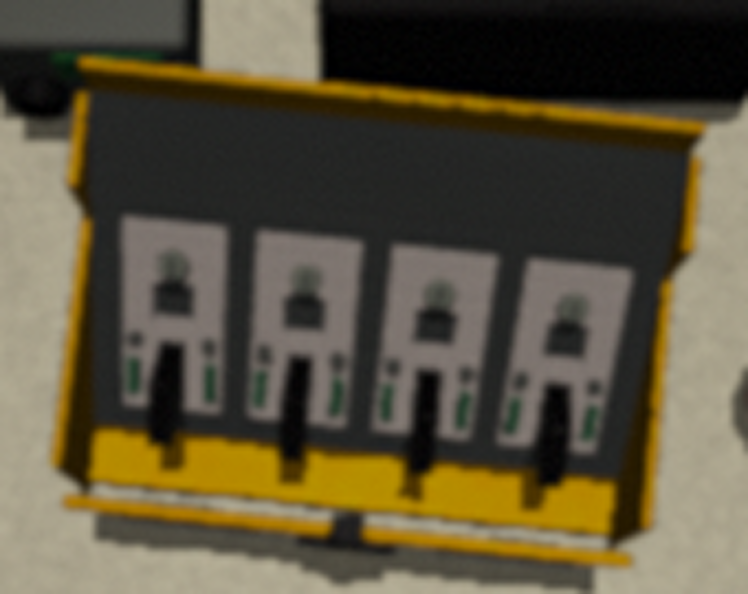

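The crop shows four grey plates hung on screws, with keyholes at (173,280), (305,290), (437,300) and (570,320). Their black blocks run down from about (168,345), and the flap tab is at (348,528). These are the real modules. Next I'll fit the panel frame from the depth.

```bash
python3 - <<'E'
from h import *
p=cv2.imread("pics/top0.png").astype(int);d=np.load("pics/top0.npy");P=cloud("top",d)
# panel bare region
pts=[]
for (u,v) in np.ndindex(640,400):
    if 258<u<388 and 112<v<200:
        pts.append(P[v,u])
pts=np.array(pts)
reg=P[118:133,265:380].reshape(-1,3);c=reg.mean(0);n=np.linalg.svd(reg-c)[2][2];n*=np.sign(n[2])
for _ in range(3):
    k=abs((reg-c)@n)<.004;c=reg[k].mean(0);n=np.linalg.svd(reg[k]-c,full_matrices=False)[2][2];n*=np.sign(n[2])
print("n",n.round(3),"slope",np.degrees(np.arccos(n[2])).round(1),"yaw",np.degrees(np.arctan2(-n[1],-n[0])).round(2),k.mean())
# back wall edge
b=P[95:130,250:398].reshape(-1,3);col=p[95:130,250:398].reshape(-1,3)
k=(col[:,2]>120)&(col[:,0]<60)&(abs(b[:,2]-.165)<.006);b=b[k];f=np.polyfit(b[:,1],b[:,0],1);print("backedge yaw",np.degrees(np.arctan(-f[0])),f,b[:,1].min(),b[:,1].max(),len(b))
yaw=-np.arctan(f[0]);x=np.array([np.cos(yaw),np.sin(yaw),0]);y=np.array([-x[1],x[0],0]);z=np.array([0,0,1.])
cb=(b@y);ym=(cb.min()+cb.max())/2;xb=np.median(b@x);print("ymid",ym,"span",np.ptp(cb),"xback",xb)
o=x*(xb-.201)+y*ym;print("origin",o.round(4))
xs=(x+z)/2**.5;nn=(z-x)/2**.5
print("panel offset check (expect 45,35 -> n=%.4f)"%((.035-.045)/2**.5),np.median((reg-o)@nn))
off=np.median((reg-o)@nn)
q=pts-o;h=q@nn-off;s=q@xs;l=q@y
for i,yc in enumerate([-.105,-.035,.035,.105]):
    k=(abs(l-yc)<.03)&(h>.02)&(h<.054)&(s>.03)&(s<.2)&(q[:,0]>.02);print("block",i,k.sum(),"l",np.percentile(l[k],[2,50,98]).round(4),"s",np.percentile(s[k],[2,98]).round(4),"h",np.percentile(h[k],[50,98]).round(4))
    kk=k&(h>.04);print("   top: l",l[kk].mean().round(4),"s",s[kk].min().round(4),s[kk].max().round(4),h[kk].mean().round(4), "world c",(pts[kk].mean(0)).round(4))
# tab
t=P[200:220,303:325].reshape(-1,3);cc=p[200:220,303:325].reshape(-1,3)
k=(t[:,2]>.125)&(cc.max(1)<80);print("tab",k.sum(),t[k].mean(0).round(4),t[k].min(0).round(4),t[k].max(0).round(4),((t[k]-o)@y).mean(),((t[k]-o)@x).mean())
np.savez("con.npz",o=o,x=x,y=y,off=off)
E
```

```text
n [0.948 0.009 0.318] slope 71.5 yaw -179.43 0.20521739130434782
backedge yaw -3.352716134815283 [0.05858282 0.74932279] -0.2540736159545346 0.06016035309738459 323
ymid -0.05426286135319639 span 0.3132325891966619 xback 0.7500893510055476
origin [ 0.545  -0.0863  0.    ]
panel offset check (expect 45,35 -> n=-0.0071) -0.007645516051776186
block 0 120 l [-0.1065 -0.0981 -0.0924] s [0.0791 0.1154] h [0.0453 0.0539]
   top: l -0.0986 s 0.0816 0.1145 0.0504 world c [ 0.5808 -0.1872  0.1021]
block 1 132 l [-0.0363 -0.0292 -0.0223] s [0.0787 0.1168] h [0.0507 0.0534]
   top: l -0.0292 s 0.0739 0.1179 0.0505 world c [ 0.5833 -0.1178  0.1007]
block 2 133 l [0.0329 0.0395 0.0465] s [0.0804 0.1197] h [0.0481 0.0508]
   top: l 0.0399 s 0.0774 0.1191 0.0483 world c [ 0.59   -0.049   0.1003]
block 3 144 l [0.1024 0.1092 0.1166] s [0.0826 0.1207] h [0.0461 0.0494]
   top: l 0.1098 s 0.0801 0.1213 0.0464 world c [0.5966 0.0206 0.1001]
tab 45 [ 0.5282 -0.0779  0.1588] [ 0.5219 -0.0838  0.1541] [ 0.5351 -0.0709  0.163 ] 0.007361035678689691 -0.017203646157767975
```

```bash
cat >> h.py <<'E'
YAW=-0.084
def Rt(yaw,t):  # tool x ahead along yaw, y = -console y, z down; leaned by t (fingers pointing ahead)
    return R.from_euler('z',yaw)*R.from_matrix([[1,0,0],[0,-1,0],[0,0,-1]])*R.from_euler('y',t)
def plan(pos,Rg,grasp=True):
    """turn first, then shift along the new axes; pos is the grasp point if grasp"""
    s=get_state();R0=R.from_quat(s["eef_rot"]);p0=np.array(s["tool_pos"])
    tcp=np.array(pos)+(Rg.apply([0,0,.008]) if grasp else 0)
    print("turn",(R0.inv()*Rg).as_rotvec().round(4),"shift",Rg.inv().apply(tcp-p0).round(4))
def st():
    s=get_state();Q=R.from_quat(s["eef_rot"]);p=np.array(s["tool_pos"])
    print("t",round(s["clock"],2),"tcp",p.round(4),"grasp",(p-Q.apply([0,0,.008])).round(4),"x",Q.apply([1,0,0]).round(3),"z",Q.apply([0,0,1]).round(3),"op",round(s["opening"],3),"F",np.round(s["contact_force"],1),"ff",np.round(s["finger_force"],1))
E
python3 -c "
from h import *
print(Rt(YAW,.3).apply([0,0,1]))
plan([.528,-.078,.25],Rt(YAW,0))"
python3 -m inch '0 0 0 0 0 0 .108; 0 0 0 0 0 0 .108;0 0 0 0 0 0 .108;0 0 0 0 0 0 .108;0 0 0 0 0 0 .107; 0 .0152 -.0359 0 0 0 0;0 .0152 -.0359 0 0 0 0;0 .0152 -.0359 0 0 0 0;0 .0152 -.0359 0 0 0 0;0 .0152 -.0359 0 0 0 0;0 .0152 -.0359 0 0 0 0;0 .0152 -.0359 0 0 0 0;0 .0152 -.0359 0 0 0 0;0 .0152 -.0359 0 0 0 0;0 .0152 -.0359 0 0 0 0;0 .0152 -.0359 0 0 0 0;0 .0152 -.0359 0 0 0 0;0 .0152 -.0359 0 0 0 0;0 .0152 -.0359 0 0 0 0'
python3 -m inch '0 0 0 0 0 0 0;0 0 0 0 0 0 0'
python3 -c "
from h import *
st();plan([.528,-.078,.147],Rt(YAW,0))"
```

```text
[ 0.29447822 -0.02479451 -0.95533649]
turn [-0.0015  0.0006  0.5389] shift [ 0.2123 -0.5026  0.007 ]
clock: 1.68
tool_pos: [0.5292, -0.0766, 0.2495]
eef_rot: [0.999, -0.042, -0.0, 0.0]
contact_force: [1.3, -0.6, 0.2]
opening: 0.505
finger_force: 0.0
clock: 1.85
tool_pos: [0.5297, -0.0753, 0.2493]
eef_rot: [0.999, -0.039, -0.0, -0.001]
contact_force: [0.2, -0.4, -0.9]
opening: 0.502
finger_force: 0.0
t 1.85 tcp [ 0.5297 -0.0753  0.2493] grasp [ 0.5297 -0.0753  0.2573] x [ 0.997 -0.078 -0.   ] z [-0.     0.001 -1.   ] op 0.502 F [ 0.2 -0.4 -0.9] ff 0.0
turn [-0.0012  0.0002  0.006 ] shift [-0.0015  0.0028  0.1103]
```

```bash

python3 -m inch '0 -.0005 .001 .03 0 0 .006;0 -.0005 .001 .03 0 0 0;0 -.0005 .0008 .03 0 0 0; 0 0 0 .01 0 0 0;0 0 0 .01 0 0 0;0 0 0 0 0 0 0;-1 0 0 0 0 0 0;-1 0 0 0 0 0 0;-1 0 0 0 0 0 0;-1 0 0 0 0 0 0;-1 0 0 0 0 0 0;-1 0 0 0 0 0 0' 20
python3 -c "
from h import *
st()"
python3 -m inch '-1 -.0055 0 .0002 0 .045 0;-1 -.0055 0 .0002 0 .045 0;-1 -.0055 0 .0002 0 .045 0;-1 -.0055 0 .0002 0 .045 0;-1 -.0055 0 .0002 0 .045 0;-1 -.0055 0 .0002 0 .045 0;-1 -.0055 0 .0002 0 .045 0;-1 -.0055 0 .0002 0 .045 0;-1 -.0055 0 .0002 0 .045 0;-1 -.0055 0 .0002 0 .045 0;-1 -.0055 0 .0002 0 .045 0;-1 -.0055 0 .0002 0 .045 0;-1 0 0 0 0 0 0' 
python3 -c "
from h import *
st()
p,d=snapshot('scene');cv2.imwrite('pics/s1.png',cv2.resize(p[140:300,200:440,::-1],None,fx=3,fy=3))"
```

```text
clock: 2.85
tool_pos: [0.5283, -0.0777, 0.1409]
eef_rot: [0.999, -0.044, 0.001, -0.002]
contact_force: [0.1, 7.3, 4.5]
opening: 0.183
finger_force: 20.0
t 2.85 tcp [ 0.5283 -0.0777  0.1409] grasp [ 0.5283 -0.0778  0.1489] x [ 0.996 -0.087  0.002] z [ 0.003  0.004 -1.   ] op 0.183 F [0.1 7.3 4.5] ff 20.0
clock: 3.93
tool_pos: [0.5159, -0.0877, 0.1839]
eef_rot: [0.988, -0.043, 0.151, 0.005]
contact_force: [-0.4, -0.9, 0.5]
opening: 0.006
finger_force: 0.0
t 3.93 tcp [ 0.5159 -0.0877  0.1839] grasp [ 0.5135 -0.0875  0.1915] x [ 0.951 -0.084  0.299] z [ 0.298 -0.022 -0.954] op 0.006 F [-0.4 -0.9  0.5] ff 0.0
```

View pics/s1.png

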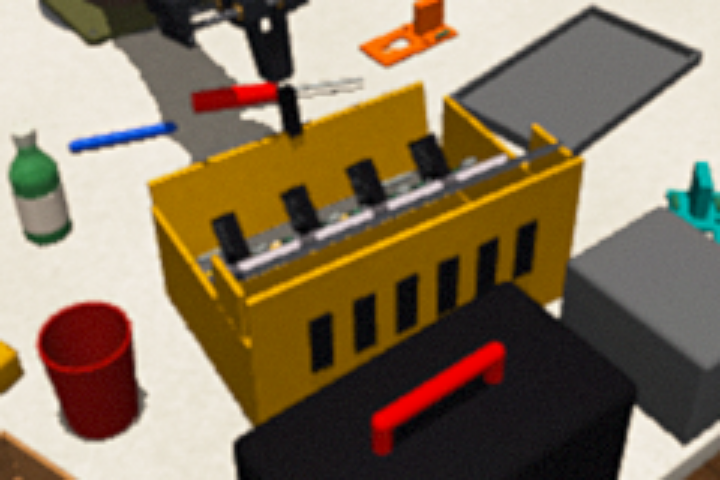

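The picture shows the flap still upright with its tab at (290,110), and the fingers lifted off it at (268,60). The lean was limited, so I'll check the joint angles.

```bash
python3 -c "
from h import *
st();print(np.round(get_state()['q'],3))"
python3 -m inch '0 0 0 0 0 0 0;0 0 0 0 0 0 0;0 0 0 0 0 0 0'
python3 -c "
from h import *
st();print(np.round(get_state()['q'],3));plan([.528,-.078,.25],Rt(YAW,0));plan([.528,-.078,.2],Rt(YAW,.54))"
```

```text
t 3.98 tcp [ 0.5156 -0.0883  0.1834] grasp [ 0.5133 -0.0881  0.191 ] x [ 0.951 -0.085  0.298] z [ 0.297 -0.023 -0.955] op -0.001 F [ 0.3 -0.7 -0.2] ff 0.0
[ 0.127  0.6   -0.068  2.219  1.077  0.044 -2.654]
clock: 4.23
tool_pos: [0.515, -0.088, 0.1821]
eef_rot: [0.988, -0.044, 0.149, 0.005]
contact_force: [0.0, -0.4, 0.1]
opening: 0.208
finger_force: 0.0
t 4.23 tcp [ 0.515  -0.088   0.1821] grasp [ 0.5127 -0.0878  0.1897] x [ 0.952 -0.085  0.295] z [ 0.295 -0.022 -0.955] op 0.208 F [ 0.  -0.4  0.1] ff 0.0
[ 0.126  0.603 -0.068  2.219  1.077  0.043 -2.654]
turn [-0.0032 -0.2999 -0.0043] shift [ 0.0121 -0.011  -0.0599]
turn [-0.002   0.2401 -0.005 ] shift [ 0.0196 -0.011  -0.0011]
```

```bash
python3 -m inch '0 0 0 -.02 0 -.075 0;0 0 0 -.02 0 -.075 0;0 0 0 -.02 0 -.075 0;0 0 0 0 0 -.075 0;0 0 0 0 0 0 0;0 0 0 0 0 0 0'
python3 -c "
from h import *
st();print(np.round(get_state()['q'],3));plan([.528,-.078,.148],Rt(YAW,0))"
```

```text
clock: 4.73
tool_pos: [0.5092, -0.0901, 0.2083]
eef_rot: [0.998, -0.047, 0.044, 0.005]
contact_force: [-0.5, -0.9, 0.1]
opening: 0.499
finger_force: 0.0
t 4.73 tcp [ 0.5092 -0.0901  0.2083] grasp [ 0.5085 -0.09    0.2163] x [ 0.992 -0.093  0.088] z [ 0.087 -0.014 -0.996] op 0.499 F [-0.5 -0.9  0.1] ff 0.0
[ 0.488  0.647 -0.652  1.998  0.703  0.631 -2.288]
turn [ 0.0059 -0.0881 -0.0096] shift [ 0.0177 -0.0137  0.0683]
```

```bash
python3 -m inch '0 0 0 0 0 -.088 0;0 .009 -.007 0 0 0 -.0096;0 .009 -.0067 0 0 0 0;0 0 0 .02 0 0 0;0 0 0 .02 0 0 0;0 0 0 .02 0 0 0;0 0 0 .008 0 0 0;0 0 0 0 0 0 0;0 0 0 0 0 0 0' 12
python3 -c "
from h import *
st();print(np.round(get_state()['q'],3));plan([.528,-.078,.148],Rt(YAW,0))"
```

```text
clock: 5.48
tool_pos: [0.5278, -0.0769, 0.1409]
eef_rot: [0.999, -0.04, -0.001, 0.003]
contact_force: [0.4, -0.7, 0.6]
opening: 0.501
finger_force: 0.0
t 5.48 tcp [ 0.5278 -0.0769  0.1409] grasp [ 0.5278 -0.0769  0.1489] x [ 0.997 -0.08  -0.001] z [-0.002 -0.006 -1.   ] op 0.501 F [ 0.4 -0.7  0.6] ff 0.0
[ 0.41   0.796 -0.601  1.926  0.736  0.655 -2.312]
turn [0.0062 0.001  0.0036] shift [0.0003 0.0011 0.0009]
```

```bash
python3 -m inch '-1 0 0 0 0 0 0;-1 0 0 0 0 0 0;-1 0 0 0 0 0 0;-1 0 0 0 0 0 0;-1 0 0 0 0 0 0;-1 -.0064 0 .0005 0 0 0;-1 -.0063 0 .001 0 0 0;-1 -.0063 0 .0013 0 0 0;-1 -.0062 0 .0016 0 0 0;-1 -.0061 0 .0019 0 0 0;-1 -.006 0 .0022 0 0 0;-1 -.0059 0 .0025 0 0 0;-1 -.0058 0 .0028 0 0 0;-1 -.0056 0 .0031 0 0 0;-1 -.0055 0 .0033 0 0 0;-1 -.0053 0 .0035 0 0 0' 12
python3 -c "
from h import *
st()"
python3 -m inch '0 0 0 0 0 0 0;0 0 0 0 0 0 0;0 0 0 0 0 0 0;0 0 0 -.03 0 0 0;0 0 0 -.03 0 0 0;0 0 0 -.03 0 0 0;0 0 0 0 0 0 0'
python3 -c "
from h import *
st();print(np.round(get_state()['q'],3));p,d=snapshot('scene');cv2.imwrite('pics/s2.png',cv2.resize(p[140:300,200:440,::-1],None,fx=2.5,fy=2.5))"
```

```text
clock: 6.82
tool_pos: [0.4662, -0.0713, 0.1174]
eef_rot: [0.999, -0.041, 0.003, 0.001]
contact_force: [10.3, 1.2, -10.8]
opening: 0.179
finger_force: 12.0
t 6.82 tcp [ 0.4662 -0.0713  0.1174] grasp [ 0.4661 -0.0713  0.1254] x [ 0.997 -0.082  0.006] z [ 0.006 -0.002 -1.   ] op 0.179 F [ 10.3   1.2 -10.8] ff 12.0
clock: 7.4
tool_pos: [0.4646, -0.0717, 0.2115]
eef_rot: [0.999, -0.041, 0.003, 0.003]
contact_force: [0.8, 0.0, 0.4]
opening: 0.5
finger_force: 0.0
t 7.4 tcp [ 0.4646 -0.0717  0.2115] grasp [ 0.4646 -0.0716  0.2195] x [ 0.997 -0.082  0.006] z [ 0.005 -0.006 -1.   ] op 0.5 F [0.8 0.  0.4] ff 0.0
[ 0.487  0.625 -0.691  2.051  0.644  0.684 -2.282]
```

View pics/s2.png

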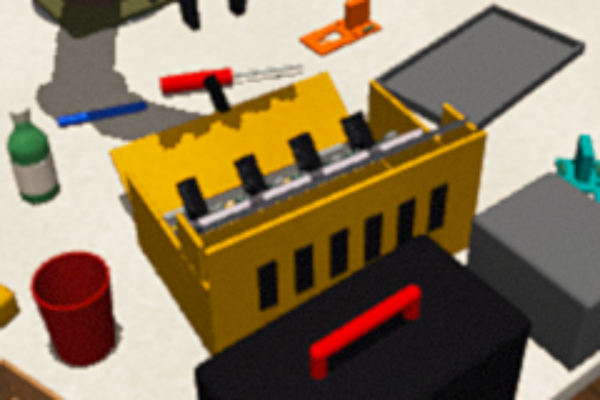

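The flap is leaning at about 0.6 rad, with its tab at (215,93), and is sinking on its own. Next I'll go above module3.

```bash
python3 -c "
from h import *
plan([.605,.020,.18],Rt(YAW,0))"

```

```text
turn [ 0.0063 -0.0032  0.0013] shift [ 0.1331 -0.1037  0.0375]
```

```bash
python3 -m inch '0 .0266 -.0207 .0075 0 0 0;0 .0266 -.0207 .0075 0 0 0;0 .0266 -.0207 .0075 0 0 0;0 .0266 -.0207 .0075 0 0 0;0 .0266 -.0207 .0075 0 0 0;0 0 0 0 0 0 0;0 0 0 0 0 0 0;0 0 0 0 0 0 0'
python3 -c "
from h import *
st();print(np.round(get_state()['q'],3));plan([.605,.020,.091],Rt(YAW,0))
p,d=snapshot('top');P=cloud('top',d);cv2.imwrite('pics/t2.png',cv2.resize(p[90:260,235:405,::-1],None,fx=3.5,fy=3.5));np.save('pics/t2.npy',d)"
```

```text
clock: 8.12
tool_pos: [0.602, 0.0192, 0.1676]
eef_rot: [0.999, -0.041, -0.003, 0.004]
contact_force: [-0.0, -0.9, -0.2]
opening: 0.5
finger_force: 0.0
t 8.12 tcp [0.602  0.0192 0.1676] grasp [0.602  0.0192 0.1756] x [ 0.997 -0.082 -0.005] z [-0.005 -0.008 -1.   ] op 0.5 F [-0.  -0.9 -0.2] ff 0.0
[ 0.24   0.833 -0.642  1.693  0.643  0.845 -2.343]
turn [0.008  0.0048 0.0024] shift [ 0.003  -0.0011  0.0846]
```

View pics/t2.png

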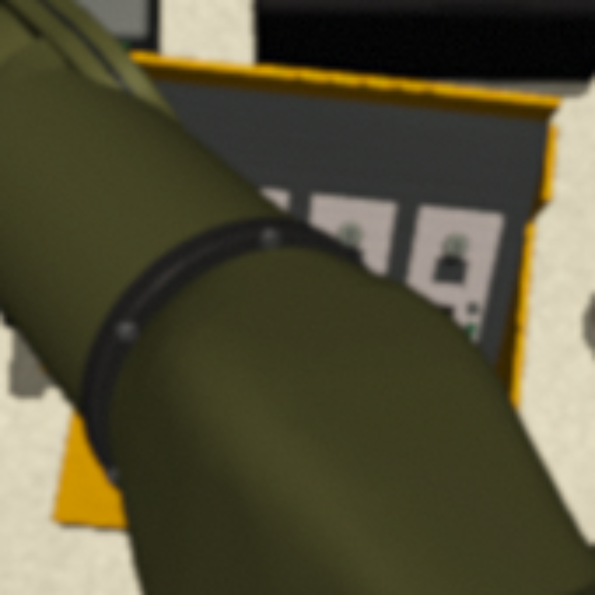

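The arm hides the target. The flap's corner now shows low at (95,510). I'll descend and grip.

```bash
python3 -m inch '0 .0015 -.0005 .025 .008 .0048 0;0 .0015 -.0005 .025 0 0 0;0 0 0 .02 0 0 0;0 0 0 .0146 0 0 0;0 0 0 0 0 0 0;0 0 0 0 0 0 0' 25
python3 -c "
from h import *
st()"
python3 -m inch '-1 0 0 0 0 0 0;-1 0 0 0 0 0 0;-1 0 0 0 0 0 0;-1 0 0 0 0 0 0;-1 0 0 0 0 0 0' 25
python3 -c "
from h import *
st();print(np.round(get_state()['q'],3))
p,d=snapshot('scene');cv2.imwrite('pics/s3.png',cv2.resize(p[100:300,200:440,::-1],None,fx=2.5,fy=2.5))"
```

```text
clock: 8.67
tool_pos: [0.6056, 0.0195, 0.0841]
eef_rot: [0.999, -0.041, 0.001, -0.0]
contact_force: [-0.8, 0.6, -0.1]
opening: 0.499
finger_force: 0.0
t 8.67 tcp [0.6056 0.0195 0.0841] grasp [0.6056 0.0195 0.0921] x [ 0.997 -0.082  0.001] z [ 0.001  0.001 -1.   ] op 0.499 F [-0.8  0.6 -0.1] ff 0.0
clock: 9.08
tool_pos: [0.607, 0.0206, 0.0849]
eef_rot: [0.999, -0.041, 0.002, -0.001]
contact_force: [-1.6, -1.0, 3.2]
opening: 0.158
finger_force: 24.9
t 9.08 tcp [0.607  0.0206 0.0849] grasp [0.6069 0.0205 0.0929] x [ 0.997 -0.082  0.004] z [ 0.004  0.001 -1.   ] op 0.158 F [-1.6 -1.   3.2] ff 24.9
[ 0.199  0.945 -0.562  1.73   0.746  0.688 -2.425]
```

View pics/s3.png

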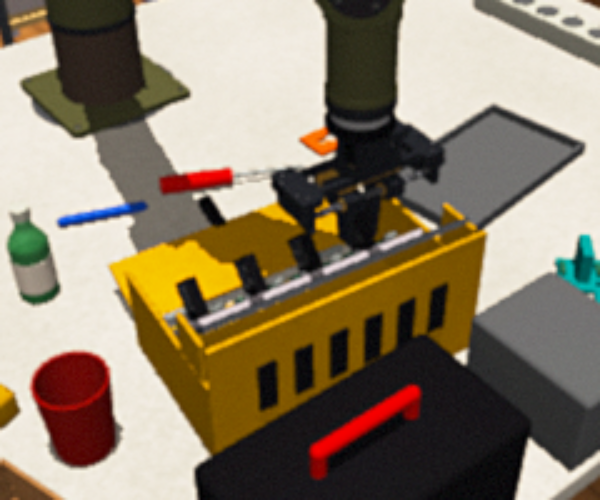

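Gripped: the opening matches the 14 mm block. The picture shows the fingers on module3's block at (362,225) and the flap mostly down. Next: lift it up the slope, then off along the normal.

```bash
python3 -m inch '-1 0 0 0 0 0 0;-1 .003 0 -.0032 0 0 0;-1 .003 0 -.0032 0 0 0;-1 .003 0 -.0032 0 0 0;-1 .003 0 -.0032 0 0 0;-1 .0032 0 -.0034 0 0 0;-1 .0032 0 -.0034 0 0 0;-1 0 0 0 0 0 0;-1 0 0 0 0 0 0' 45
python3 -c "
from h import *
st()"
python3 -m inch '-1 -.0035 0 -.0035 0 0 0;-1 -.0035 0 -.0035 0 0 0;-1 0 0 0 0 0 0'
python3 -c "
from h import *
st()"
```

```text
clock: 9.88
tool_pos: [0.6256, 0.0192, 0.1042]
eef_rot: [0.999, -0.041, 0.002, -0.001]
contact_force: [-1.1, 1.2, -2.9]
opening: 0.153
finger_force: 44.9
t 9.88 tcp [0.6256 0.0192 0.1042] grasp [0.6256 0.0192 0.1122] x [ 0.997 -0.082  0.004] z [ 0.004  0.002 -1.   ] op 0.153 F [-1.1  1.2 -2.9] ff 44.9
clock: 10.13
tool_pos: [0.6173, 0.0201, 0.1115]
eef_rot: [0.999, -0.04, 0.002, -0.001]
contact_force: [0.5, 0.7, -2.5]
opening: 0.156
finger_force: 44.9
t 10.13 tcp [0.6173 0.0201 0.1115] grasp [0.6172 0.0201 0.1195] x [ 0.997 -0.081  0.003] z [ 0.003  0.002 -1.   ] op 0.156 F [ 0.5  0.7 -2.5] ff 44.9
```

```bash
python3 -m inch '-1 -.006 0 -.006 0 0 0;-1 -.007 0 -.007 0 0 0;-1 -.007 0 -.007 0 0 0;-1 0 0 -.03 0 0 0;-1 0 0 -.04 0 0 0;-1 0 0 -.03 0 0 0;-1 0 0 0 0 0 0'
python3 - <<'E'
from h import *
st();print(np.round(get_state()['q'],3))
p,d=snapshot('top');cv2.imwrite('pics/t3.png',p[:,:,::-1]);b=p[:,:,::-1].copy();hsv=cv2.cvtColor(b,cv2.COLOR_BGR2HSV)
g=cv2.inRange(hsv,(0,0,0),(180,90,110));g[:, :85]=0;g[:,232:]=0;g[:160]=0;g[265:]=0
g=cv2.morphologyEx(g,cv2.MORPH_OPEN,np.ones((5,5)))
c=max(cv2.findContours(g,0,2)[0],key=cv2.contourArea)
a=cv2.approxPolyDP(c,6,True)[:,0];W=np.array([onz('top',*q,.018)[:2] for q in a]);print(a.tolist(),W.round(3).tolist())
Wc=np.array([onz('top',*q,.018)[:2] for q in c[:,0]]).astype(np.float32);(cx,cy),(w,h),an=cv2.minAreaRect(Wc);print(cx,cy,w,h,an)
p,d=snapshot('scene');cv2.imwrite('pics/s4.png',cv2.resize(p[60:300,200:480,::-1],None,fx=2.5,fy=2.5))
E
```

```text
clock: 10.72
tool_pos: [0.6006, 0.0231, 0.238]
eef_rot: [0.999, -0.041, 0.007, -0.002]
contact_force: [1.5, 0.7, -1.4]
opening: 0.157
finger_force: 44.9
t 10.72 tcp [0.6006 0.0231 0.238 ] grasp [0.6005 0.0231 0.2459] x [ 0.997 -0.081  0.015] z [ 0.015  0.004 -1.   ] op 0.157 F [ 1.5  0.7 -1.4] ff 44.9
[ 0.276  0.741 -0.705  1.653  0.57   0.945 -2.288]
[[179, 182], [104, 191], [108, 251], [172, 243]] [[0.611, 0.263], [0.587, 0.45], [0.436, 0.43], [0.457, 0.273]]
0.5231544971466064 0.3467967212200165 0.15687216818332672 0.19123102724552155 8.100646018981934
```

View pics/s4.png

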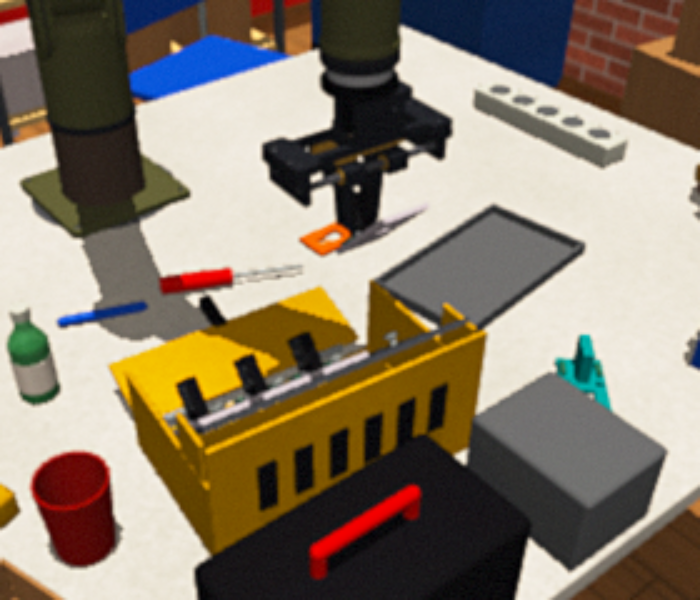

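The plate is held, tilted, at (365,225), and the flap is down. The tray is at (480,260), centred at about (0.529, 0.305) with a yaw of about 8°.

```bash
python3 -c "
from h import *
plan([.486,.396,.15],Rt(.14,-.785))
plan([.486,.396,.15],Rt(.14,0))"
```

```text
turn [-0.0882 -0.7878 -0.2097] shift [ 0.017  -0.3866  0.1076]
turn [-0.0012 -0.0061 -0.2216] shift [-0.0583 -0.3866  0.0905]
```

```bash
python3 -m inch '-1 0 0 0 -.011 -.0985 -.0262;-1 0 0 0 -.011 -.0985 -.0262;-1 0 0 0 -.011 -.0985 -.0262;-1 0 0 0 -.011 -.0985 -.0262;-1 0 0 0 -.011 -.0985 -.0262;-1 0 0 0 -.011 -.0985 -.0262;-1 0 0 0 -.011 -.0985 -.0262;-1 0 0 0 -.011 -.0985 -.0262;-1 0 0 0 0 0 0'
python3 -c "
from h import *
st();print(np.round(get_state()['q'],3));plan([.486,.396,.15],Rt(.14,-.785))"
python3 -m inch '-1 .0014 -.0322 .009 0 0 0;-1 .0014 -.0322 .009 0 0 0;-1 .0014 -.0322 .009 0 0 0;-1 .0014 -.0322 .009 0 0 0;-1 .0014 -.0322 .009 0 0 0;-1 .0014 -.0322 .009 0 0 0;-1 .0014 -.0322 .009 0 0 0;-1 .0014 -.0322 .009 0 0 0;-1 .0014 -.0322 .009 0 0 0;-1 .0014 -.0322 .009 0 0 0;-1 .0014 -.0322 .009 0 0 0;-1 .0014 -.0322 .009 0 0 0;-1 0 0 0 0 0 0;-1 0 0 0 0 0 0'
python3 -c "
from h import *
st();print(np.round(get_state()['q'],3));plan([.486,.396,.05],Rt(.14,-.785))"
```

```text
clock: 11.57
tool_pos: [0.5966, 0.0223, 0.2241]
eef_rot: [0.919, 0.066, -0.388, 0.027]
contact_force: [-0.4, -0.0, -3.6]
opening: 0.156
finger_force: 44.9
t 11.57 tcp [0.5966 0.0223 0.2241] grasp [0.6022 0.0231 0.2297] x [ 0.69   0.099 -0.717] z [-0.71  -0.101 -0.697] op 0.156 F [-0.4 -0.  -3.6] ff 44.9
[ 0.079  1.175 -0.655  0.863  0.403  2.029 -1.874]
turn [0.0013 0.0144 0.0022] shift [ 0.0118 -0.3854  0.101 ]
clock: 12.73
tool_pos: [0.4774, 0.3965, 0.1423]
eef_rot: [0.921, 0.066, -0.383, 0.027]
contact_force: [-0.3, -0.6, -1.6]
opening: 0.154
finger_force: 44.9
t 12.73 tcp [0.4774 0.3965 0.1423] grasp [0.483  0.3973 0.1479] x [ 0.698  0.101 -0.709] z [-0.702 -0.101 -0.705] op 0.154 F [-0.3 -0.6 -1.6] ff 44.9
[-0.379  1.271 -0.722  0.905  0.191  1.744 -2.337]
turn [0.0022 0.0031 0.0029] shift [0.0713 0.0017 0.0673]
```

```bash
python3 -m inch '-1 .0143 .0003 .0135 0 0 0;-1 .0143 .0003 .0135 0 0 0;-1 .0143 .0003 .0135 0 0 0;-1 .0143 .0003 .0135 0 0 0;-1 .0107 .0003 .01 0 0 0;-1 0 0 0 0 0 0;-1 0 0 0 0 0 0'
for i in 1 2; do echo; done
python3 -m inch '-1 .0014 0 .0014 0 0 0;-1 .0014 0 .0014 0 0 0;-1 0 0 0 0 0 0' | grep -E "tool_pos|contact"
python3 -m inch '-1 .0014 0 .0014 0 0 0;-1 .0014 0 .0014 0 0 0;-1 0 0 0 0 0 0' | grep -E "tool_pos|contact"
python3 -c "
from h import *
st();print(np.round(get_state()['moment'],2))"
```

```text
clock: 13.32
tool_pos: [0.4821, 0.3928, 0.048]
eef_rot: [0.921, 0.064, -0.384, 0.027]
contact_force: [-0.4, -0.3, -1.2]
opening: 0.154
finger_force: 44.9


tool_pos: [0.4829, 0.3941, 0.0464]
contact_force: [-0.3, -0.3, -2.4]
tool_pos: [0.4825, 0.3938, 0.0417]
contact_force: [-0.6, -0.4, -2.7]
t 13.82 tcp [0.4825 0.3938 0.0417] grasp [0.4881 0.3946 0.0473] x [ 0.698  0.099 -0.709] z [-0.702 -0.098 -0.705] op 0.157 F [-0.6 -0.4 -2.7] ff 44.9
[ 0.2  -0.89  0.01]
```

```bash

python3 -m inch '-1 .0014 0 .0014 0 0 0;-1 0 0 0 0 0 0' | grep -E "tool_pos|contact"
python3 -m inch '-1 .0014 0 .0014 0 0 0;-1 0 0 0 0 0 0' | grep -E "tool_pos|contact"
python3 -m inch '-1 .0007 0 .0007 0 0 0;-1 0 0 0 0 0 0' | grep -E "tool_pos|contact"
python3 -c "
from h import *
st();print(np.round(get_state()['moment'],2))
p,d=snapshot('scene');cv2.imwrite('pics/s5.png',cv2.resize(p[60:220,300:480,::-1],None,fx=4,fy=3.7))"
```

```text
tool_pos: [0.4824, 0.3937, 0.0395]
contact_force: [0.2, -0.1, -2.0]
tool_pos: [0.4824, 0.3937, 0.0375]
contact_force: [-0.7, -0.3, -2.0]
tool_pos: [0.4824, 0.3938, 0.0367]
contact_force: [0.1, -0.0, -1.7]
t 14.32 tcp [0.4824 0.3938 0.0367] grasp [0.488  0.3946 0.0423] x [ 0.698  0.099 -0.709] z [-0.702 -0.098 -0.705] op 0.157 F [ 0.1 -0.  -1.7] ff 44.9
[ 0.15 -0.9  -0.02]
```

View pics/s5.png

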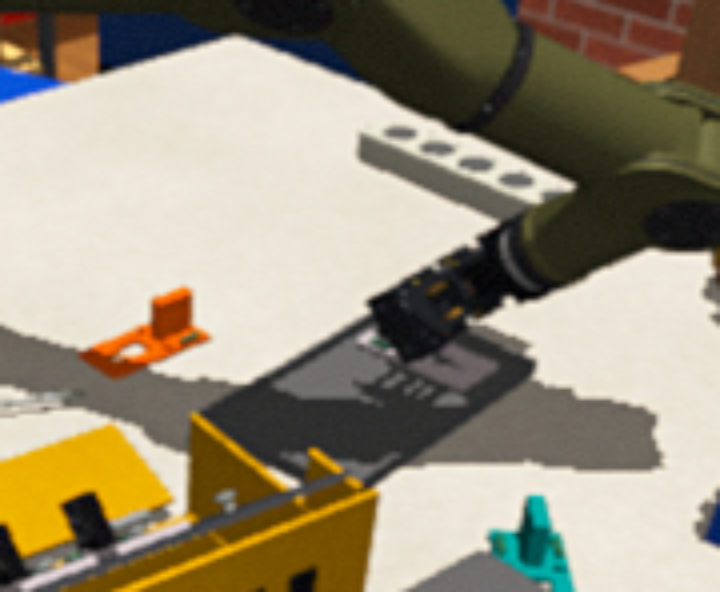

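The plate is just above the tray floor at (440,360) and roughly level. I'll keep going until it touches.

```bash

for i in 1 2 3; do :; done
python3 -m inch '-1 .0009 0 .0009 0 0 0;-1 0 0 0 0 0 0' | grep -E "tool_pos|contact"
python3 -m inch '-1 .0009 0 .0009 0 0 0;-1 0 0 0 0 0 0' | grep -E "tool_pos|contact"
python3 -m inch '-1 .0009 0 .0009 0 0 0;-1 0 0 0 0 0 0' | grep -E "tool_pos|contact"
python3 -c "
from h import *
st();print(np.round(get_state()['moment'],2))"
```

```text
tool_pos: [0.4825, 0.3939, 0.0355]
contact_force: [0.7, 0.0, -1.5]
tool_pos: [0.4824, 0.3939, 0.035]
contact_force: [-1.3, -1.0, 1.1]
tool_pos: [0.4824, 0.3939, 0.0349]
contact_force: [-0.4, -2.6, 7.6]
t 14.87 tcp [0.4824 0.3939 0.0349] grasp [0.488  0.3947 0.0405] x [ 0.697  0.099 -0.71 ] z [-0.703 -0.098 -0.704] op 0.157 F [-0.4 -2.6  7.6] ff 44.9
[-0.18  0.15  0.25]
```

```bash

python3 -m inch '-.3 0 0 0 0 0 0;-.3 0 0 0 0 0 0;-.3 0 0 0 0 0 0;-.3 0 0 -.01 0 0 0;-.3 0 0 -.02 0 0 0;-.3 0 0 -.03 0 0 0;-.3 -.02 0 -.03 0 0 0;-.3 -.025 0 -.03 0 0 0;-.3 -.025 0 -.025 0 0 0;-.3 0 0 0 0 0 0' 20
python3 -c "
from h import *
st()
plan([.601,-.049,.19],Rt(YAW,0))"
```

```text
clock: 15.7
tool_pos: [0.5374, 0.4032, 0.1925]
eef_rot: [0.923, 0.065, -0.379, 0.022]
contact_force: [0.1, 1.1, 1.5]
opening: 0.349
finger_force: 0.0
t 15.7 tcp [0.5374 0.4032 0.1925] grasp [0.543  0.404  0.1982] x [ 0.704  0.103 -0.703] z [-0.697 -0.09  -0.711] op 0.349 F [0.1 1.1 1.5] ff 0.0
turn [0.0783 0.7769 0.2129] shift [0.1013 0.4453 0.0105]
```

```bash

python3 -m inch '-.2 0 0 0 .0098 .0971 .0266;-.2 0 0 0 .0098 .0971 .0266;-.2 0 0 0 .0098 .0971 .0266;-.2 0 0 0 .0098 .0971 .0266;-.2 0 0 0 .0098 .0971 .0266;-.2 0 0 0 .0098 .0971 .0266;-.2 0 0 0 .0098 .0971 .0266;-.2 0 0 0 .0098 .0971 .0266;-.2 0 0 0 0 0 0;-.2 .01 .037 .0009 0 0 0;-.2 .01 .037 .0009 0 0 0;-.2 .008 .037 .0009 0 0 0;-.2 .008 .037 .0009 0 0 0;-.2 .008 .037 .0009 0 0 0;-.2 .008 .037 .0009 0 0 0;-.2 .008 .037 .0009 0 0 0;-.2 .008 .037 .0009 0 0 0;-.2 .008 .037 .0009 0 0 0;-.2 .008 .037 .0009 0 0 0;-.2 .008 .037 .0009 0 0 0'
python3 -m inch '-.2 .008 .037 .0009 0 0 0;-.2 0 0 0 0 0 0;-.2 0 0 0 0 0 0'
python3 -c "
from h import *
st();print(np.round(get_state()['q'],3))
plan([.600,-.050,.092],Rt(YAW,0))"
```

```text
clock: 17.37
tool_pos: [0.595, -0.0137, 0.1779]
eef_rot: [0.999, -0.04, -0.004, 0.004]
contact_force: [0.7, -0.1, 0.6]
opening: 0.396
finger_force: 0.0
clock: 17.62
tool_pos: [0.5998, -0.0533, 0.1768]
eef_rot: [0.999, -0.044, -0.004, 0.004]
contact_force: [-0.4, 0.6, -0.5]
opening: 0.398
finger_force: 0.0
t 17.62 tcp [ 0.5998 -0.0533  0.1768] grasp [ 0.5998 -0.0532  0.1848] x [ 0.996 -0.087 -0.008] z [-0.009 -0.008 -1.   ] op 0.398 F [-0.4  0.6 -0.5] ff 0.0
[ 0.24   0.777 -0.414  1.691  0.426  0.775 -2.038]
turn [ 0.009   0.0085 -0.0031] shift [-0.     -0.0033  0.0928]
```

```bash

python3 -m inch '-.2 0 -.0017 .028 .009 .0085 -.003;-.2 0 -.0016 .028 0 0 0;-.2 0 0 .022 0 0 0;-.2 0 0 .0148 0 0 0;-.2 0 0 0 0 0 0;-1 0 0 0 0 0 0;-1 0 0 0 0 0 0;-1 0 0 0 0 0 0;-1 0 0 0 0 0 0;-1 0 0 0 0 0 0' 45
python3 -c "
from h import *
st()"
```

```text
clock: 18.45
tool_pos: [0.5999, -0.0466, 0.0859]
eef_rot: [0.999, -0.039, 0.002, 0.0]
contact_force: [-0.0, -0.4, 3.2]
opening: 0.156
finger_force: 44.2
t 18.45 tcp [ 0.5999 -0.0466  0.0859] grasp [ 0.5999 -0.0466  0.0939] x [ 0.997 -0.079  0.004] z [ 0.004 -0.    -1.   ] op 0.156 F [-0.  -0.4  3.2] ff 44.2
```

```bash
python3 -m inch '-1 .003 0 -.0032 0 0 0;-1 .003 0 -.0032 0 0 0;-1 .003 0 -.0032 0 0 0;-1 .003 0 -.0032 0 0 0;-1 .0032 0 -.0034 0 0 0;-1 .0032 0 -.0034 0 0 0;-1 0 0 0 0 0 0;-1 0 0 0 0 0 0'
python3 -m inch '-1 -.0035 0 -.0035 0 0 0;-1 -.0035 0 -.0035 0 0 0;-1 0 0 0 0 0 0'
```

```text
clock: 19.12
tool_pos: [0.618, -0.0476, 0.1047]
eef_rot: [0.999, -0.039, 0.001, -0.0]
contact_force: [-0.2, 0.0, -2.4]
opening: 0.154
finger_force: 44.2
clock: 19.37
tool_pos: [0.6094, -0.0475, 0.1119]
eef_rot: [0.999, -0.039, 0.0, 0.0]
contact_force: [-0.4, 0.4, -2.0]
opening: 0.159
finger_force: 44.4
```

```bash
python3 -m inch '-1 -.006 0 -.006 0 0 0;-1 -.007 0 -.007 0 0 0;-1 -.007 0 -.007 0 0 0;-1 0 0 -.03 0 0 0;-1 0 0 -.04 0 0 0;-1 0 0 -.03 0 0 0;-1 0 0 0 0 0 0'
cat > tray.py <<'E'
from h import *
p,d=snapshot('top');b=p[:,:,::-1].copy();cv2.imwrite('pics/tray_%d.png'%int(get_state()['clock']*10),b);hsv=cv2.cvtColor(b,cv2.COLOR_BGR2HSV)
g=cv2.inRange(hsv,(0,0,0),(180,90,110));g[:, :70]=0;g[:,250:]=0;g[:150]=0;g[270:]=0
g=cv2.morphologyEx(g,cv2.MORPH_OPEN,np.ones((5,5)))
c=max(cv2.findContours(g,0,2)[0],key=cv2.contourArea)
a=cv2.approxPolyDP(cv2.convexHull(c),5,True)[:,0];W=np.array([onz('top',*q,.018)[:2] for q in a]);print(a.tolist(),W.round(3).tolist())
Wc=np.array([onz('top',*q,.018)[:2] for q in c[:,0]]).astype(np.float32);print(cv2.minAreaRect(Wc))
E
python3 tray.py; python3 -c "
from h import *
st();plan([.495,.3325,.15],Rt(.14,-.785))"
```

```text
clock: 19.95
tool_pos: [0.5935, -0.0449, 0.2383]
eef_rot: [0.999, -0.039, 0.007, -0.0]
contact_force: [-0.0, 0.7, -1.8]
opening: 0.155
finger_force: 44.4
[[219, 174], [205, 236], [116, 247], [112, 187]] [[0.633, 0.162], [0.475, 0.192], [0.446, 0.411], [0.597, 0.431]]
((0.5391672253608704, 0.28648656606674194), (0.15741556882858276, 0.27496907114982605), 8.237807273864746)
t 20.0 tcp [ 0.5919 -0.0453  0.2352] grasp [ 0.5919 -0.0453  0.2432] x [ 0.997 -0.078  0.009] z [ 0.009 -0.    -1.   ] op 0.157 F [ 0.  -0.1 -3.1] ff 44.4
turn [-0.0853 -0.7911 -0.207 ] shift [ 0.0296 -0.3876  0.0989]
```

```bash
ls pics; python3 -c "
import cv2,glob
f=sorted(glob.glob('pics/tray_*.png'))[-1];p=cv2.imread(f);cv2.imwrite('pics/tc1.png',cv2.resize(p[150:270,80:400],None,fx=2.5,fy=4))"
```

```text
s1.png
s2.png
s3.png
s4.png
s5.png
scene0.npy
scene0.png
t2.npy
t2.png
t3.png
top0.npy
top0.png
top_c.png
tray_200.png
```

View pics/tc1.png

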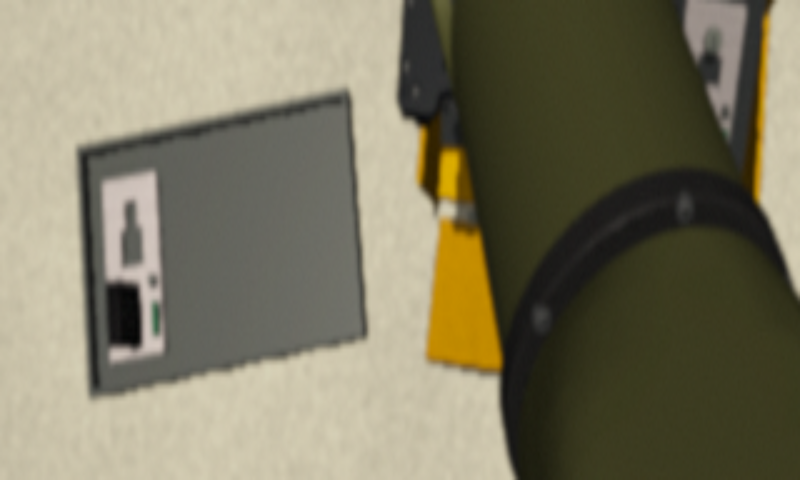

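The tray has been knocked to about (0.539, 0.287). The plate still lies flat in it, at (133,265) in the crop. Now I'll recompute the slot.

```bash
cat >> h.py <<'E'
TC=np.array([.539,.2865]);TY=.144
def tl(w):
    d=np.array(w)[:2]-TC;c,s=np.cos(TY),np.sin(TY);return np.array([c*d[0]+s*d[1],-s*d[0]+c*d[1]]).round(4)
def tw(x,y):
    c,s=np.cos(TY),np.sin(TY);return (TC+[c*x-s*y,s*x+c*y]).round(4)
E
python3 -c "
from h import *
for q in [(102,182),(157,172),(164,352),(108,362)]: print(tl(onz('top',80+q[0]/2.5,150+q[1]/4,.011)))
for y in (31,-32,-96): print(y,tw(-.030,y/1000))
w=tw(-.030,.031);plan([*w,.10],Rt(TY,-.785))"
```

```text
[0.055  0.1178]
[0.0538 0.0621]
[-0.061  0.065]
[-0.0596  0.1209]
31 [0.5049 0.3129]
-32 [0.5139 0.2505]
-96 [0.5231 0.1872]
turn [-0.0869 -0.791  -0.2108] shift [ 0.071  -0.3669  0.1282]
```

```bash
python3 -m inch '-1 0 0 0 -.0109 -.0989 -.0264;-1 0 0 0 -.0109 -.0989 -.0264;-1 0 0 0 -.0109 -.0989 -.0264;-1 0 0 0 -.0109 -.0989 -.0264;-1 0 0 0 -.0109 -.0989 -.0264;-1 0 0 0 -.0109 -.0989 -.0264;-1 0 0 0 -.0109 -.0989 -.0264;-1 0 0 0 -.0109 -.0989 -.0264;-1 0 0 0 0 0 0' >/dev/null
python3 -m inch '-1 .0055 -.0331 .0107 0 0 0;-1 .0055 -.0331 .0107 0 0 0;-1 .0055 -.0331 .0107 0 0 0;-1 .0055 -.0331 .0107 0 0 0;-1 .0055 -.0331 .0107 0 0 0;-1 .0055 -.0331 .0107 0 0 0;-1 .0055 -.0331 .0107 0 0 0;-1 .0055 -.0331 .0107 0 0 0;-1 .0055 -.0331 .0107 0 0 0;-1 .0055 -.0331 .0107 0 0 0;-1 .0055 -.0331 .0107 0 0 0;-1 0 0 0 0 0 0;-1 0 0 0 0 0 0'
python3 -c "
from h import *
st();plan([*tw(-.030,.028),.05],Rt(TY,-.785))"; python3 tray.py
```

```text
clock: 21.83
tool_pos: [0.4948, 0.3105, 0.1053]
eef_rot: [0.92, 0.068, -0.385, 0.028]
contact_force: [-0.3, -1.3, -1.6]
opening: 0.154
finger_force: 44.4
t 21.83 tcp [0.4948 0.3105 0.1053] grasp [0.5004 0.3113 0.1109] x [ 0.694  0.104 -0.713] z [-0.705 -0.104 -0.702] op 0.154 F [-0.3 -1.3 -1.6] ff 44.4
turn [0.0018 0.0081 0.0037] shift [0.0464 0.0021 0.0398]
[[150, 150], [175, 150], [219, 174], [243, 232], [246, 269], [212, 269], [182, 238]] [[0.694, 0.341], [0.694, 0.277], [0.633, 0.162], [0.486, 0.097], [0.394, 0.087], [0.394, 0.171], [0.47, 0.249]]
((0.5486602783203125, 0.2027704268693924), (0.3752428889274597, 0.14643898606300354), 23.18316078186035)
```

```bash
python3 -m inch '-1 .0116 .0005 .01 .002 .008 .0037;-1 .0116 .0005 .01 0 0 0;-1 .0116 .0005 .01 0 0 0;-1 .0116 .0005 .01 0 0 0;-1 0 0 0 0 0 0;-1 0 0 0 0 0 0' | grep -E "tool_pos|contact"
python3 -m inch '-1 .0014 0 .0014 0 0 0;-1 .0014 0 .0014 0 0 0;-1 0 0 0 0 0 0' | grep -E "tool_pos|contact"
python3 -m inch '-1 .0012 0 .0012 0 0 0;-1 0 0 0 0 0 0' | grep -E "tool_pos|contact"
python3 -m inch '-1 .0009 0 .0009 0 0 0;-1 0 0 0 0 0 0' | grep -E "tool_pos|contact"
python3 -c "
from h import *
st();print(np.round(get_state()['moment'],2))"
```

```text
tool_pos: [0.5011, 0.3064, 0.0434]
contact_force: [-0.6, 1.2, -1.3]
tool_pos: [0.5018, 0.3075, 0.0411]
contact_force: [-0.2, 0.2, -1.5]
tool_pos: [0.5017, 0.3074, 0.0392]
contact_force: [0.5, 0.2, -2.7]
tool_pos: [0.5016, 0.3073, 0.0378]
contact_force: [0.0, 0.1, -2.2]
t 22.97 tcp [0.5016 0.3073 0.0378] grasp [0.5072 0.3081 0.0434] x [ 0.701  0.099 -0.707] z [-0.7   -0.099 -0.707] op 0.157 F [ 0.   0.1 -2.2] ff 44.4
[ 0.18 -0.9  -0.05]
```

```bash

python3 -m inch '-1 .0009 0 .0009 0 0 0;-1 0 0 0 0 0 0' | grep -E "tool_pos|contact"
python3 -m inch '-1 .0007 0 .0007 0 0 0;-1 0 0 0 0 0 0' | grep -E "tool_pos|contact"
python3 -c "
from h import *
st();print(np.round(get_state()['moment'],2))"
```

```text
tool_pos: [0.5016, 0.3072, 0.0364]
contact_force: [0.1, -0.0, -2.9]
tool_pos: [0.5016, 0.3073, 0.0358]
contact_force: [-0.3, -0.9, 0.0]
t 23.3 tcp [0.5016 0.3073 0.0358] grasp [0.5072 0.3081 0.0415] x [ 0.7    0.099 -0.707] z [-0.7   -0.099 -0.707] op 0.157 F [-0.3 -0.9  0. ] ff 44.4
[ 0.11 -0.76  0.09]
```

```bash

python3 -m inch '-1 .0007 0 .0007 0 0 0;-1 0 0 0 0 0 0' | grep -E "tool_pos|contact"
python3 -m inch '-.3 0 0 0 0 0 0;-.3 0 0 0 0 0 0;-.3 0 0 0 0 0 0;-.3 0 0 -.01 0 0 0;-.3 0 0 -.02 0 0 0;-.3 0 0 -.03 0 0 0;-.3 -.02 0 -.03 0 0 0;-.3 -.025 0 -.03 0 0 0;-.3 -.025 0 -.025 0 0 0;-.3 0 0 0 0 0 0' 20
python3 -c "
from h import *
plan([.594,-.117,.19],Rt(YAW,0))"
```

```text
tool_pos: [0.5016, 0.3072, 0.0358]
contact_force: [0.6, -1.3, 4.9]
clock: 24.3
tool_pos: [0.5566, 0.3168, 0.194]
eef_rot: [0.924, 0.065, -0.377, 0.023]
contact_force: [0.8, -0.0, 1.8]
opening: 0.348
finger_force: 0.0
turn [0.0805 0.7718 0.2134] shift [0.0737 0.4292 0.012 ]
```

```bash

python3 -m inch '-.2 0 0 0 .01 .0965 .0267;-.2 0 0 0 .01 .0965 .0267;-.2 0 0 0 .01 .0965 .0267;-.2 0 0 0 .01 .0965 .0267;-.2 0 0 0 .01 .0965 .0267;-.2 0 0 0 .01 .0965 .0267;-.2 0 0 0 .01 .0965 .0267;-.2 0 0 0 .01 .0965 .0267;-.2 0 0 0 0 0 0;-.2 .0061 .0358 .001 0 0 0;-.2 .0061 .0358 .001 0 0 0;-.2 .0061 .0358 .001 0 0 0;-.2 .0061 .0358 .001 0 0 0;-.2 .0061 .0358 .001 0 0 0;-.2 .0061 .0358 .001 0 0 0;-.2 .0061 .0358 .001 0 0 0;-.2 .0061 .0358 .001 0 0 0;-.2 .0061 .0358 .001 0 0 0;-.2 .0061 .0358 .001 0 0 0;-.2 .0061 .0358 .001 0 0 0' >/dev/null
python3 -m inch '-.2 .0061 .0358 .001 0 0 0;-.2 0 0 0 0 0 0;-.2 0 0 0 0 0 0'
python3 -c "
from h import *
st();print(np.round(get_state()['q'],3))
plan([.594,-.1165,.092],Rt(YAW,0))"; python3 tray.py
```

```text
clock: 26.22
tool_pos: [0.592, -0.1238, 0.1771]
eef_rot: [0.999, -0.044, -0.005, 0.005]
contact_force: [-0.0, 0.3, -0.1]
opening: 0.398
finger_force: 0.0
t 26.22 tcp [ 0.592  -0.1238  0.1771] grasp [ 0.5921 -0.1237  0.1851] x [ 0.996 -0.088 -0.01 ] z [-0.011 -0.009 -1.   ] op 0.398 F [-0.   0.3 -0.1] ff 0.0
[ 0.339  0.776 -0.383  1.682  0.399  0.773 -1.896]
turn [ 0.0098  0.0104 -0.0044] shift [ 0.0013 -0.0074  0.0931]
[[196, 177], [182, 239], [116, 247], [112, 187]] [[0.624, 0.22], [0.467, 0.248], [0.446, 0.411], [0.597, 0.431]]
((0.5349481105804443, 0.3158923387527466), (0.15699796378612518, 0.2148594707250595), 8.237523078918457)
```

```bash

python3 -m inch '-.2 .0007 -.0037 .028 .0098 .0104 -.004;-.2 .0006 -.0037 .028 0 0 0;-.2 0 0 .022 0 0 0;-.2 0 0 .015 0 0 0;-.2 0 0 0 0 0 0;-1 0 0 0 0 0 0;-1 0 0 0 0 0 0;-1 0 0 0 0 0 0;-1 0 0 0 0 0 0;-1 0 0 0 0 0 0' 45
python3 -c "
from h import *
st()"
```

```text
clock: 27.1
tool_pos: [0.594, -0.1141, 0.0858]
eef_rot: [0.999, -0.04, 0.002, 0.001]
contact_force: [0.3, -3.9, 0.8]
opening: 0.161
finger_force: 43.2
t 27.1 tcp [ 0.594  -0.1141  0.0858] grasp [ 0.594  -0.1141  0.0938] x [ 0.997 -0.08   0.003] z [ 0.003 -0.001 -1.   ] op 0.161 F [ 0.3 -3.9  0.8] ff 43.2
```

```bash
python3 -m inch '-1 .003 0 -.0032 0 0 0;-1 .003 0 -.0032 0 0 0;-1 .003 0 -.0032 0 0 0;-1 .003 0 -.0032 0 0 0;-1 .0032 0 -.0034 0 0 0;-1 .0032 0 -.0034 0 0 0;-1 0 0 0 0 0 0;-1 0 0 0 0 0 0'
python3 -m inch '-1 -.0035 0 -.0035 0 0 0;-1 -.0035 0 -.0035 0 0 0;-1 0 0 0 0 0 0'
```

```text
clock: 27.77
tool_pos: [0.6125, -0.1139, 0.105]
eef_rot: [0.999, -0.039, 0.002, -0.0]
contact_force: [-1.9, -1.9, -0.5]
opening: 0.155
finger_force: 44.2
clock: 28.02
tool_pos: [0.6082, -0.1144, 0.1113]
eef_rot: [0.999, -0.039, 0.005, -0.0]
contact_force: [9.0, -5.3, -15.6]
opening: 0.154
finger_force: 45.0
```

The plate is catching on the screw head. The sideways force shows it is held about 3 mm off towards +y. I'll back in, recentre and try again.

```bash
python3 -m inch '-1 .0035 0 .0035 0 0 0;-1 .0025 0 .0025 0 0 0;-1 0 0 0 0 0 0;-1 0 0 0 0 0 0'
python3 -m inch '-1 0 .0015 0 0 0 0;-1 0 .0015 0 0 0 0;-1 0 0 0 0 0 0;-1 0 0 0 0 0 0'
```

```text
clock: 28.35
tool_pos: [0.6106, -0.1143, 0.1057]
eef_rot: [0.999, -0.039, 0.001, -0.0]
contact_force: [-1.2, -4.7, 0.5]
opening: 0.158
finger_force: 45.0
clock: 28.68
tool_pos: [0.6104, -0.1152, 0.1056]
eef_rot: [0.999, -0.038, 0.001, -0.001]
contact_force: [-3.6, 1.1, 1.6]
opening: 0.154
finger_force: 45.0
```

```bash
python3 -m inch '-1 -.0028 0 -.0028 0 0 0;-1 -.0028 0 -.0028 0 0 0;-1 0 0 0 0 0 0'
```

```text
clock: 28.93
tool_pos: [0.6072, -0.1156, 0.1107]
eef_rot: [0.999, -0.039, 0.004, -0.001]
contact_force: [7.6, 0.1, -11.7]
opening: 0.153
finger_force: 45.0
```

```bash
python3 -m inch '-1 .0028 0 .0028 0 0 0;-1 .0028 0 .0028 0 0 0;-1 0 0 0 0 0 0' | grep -E "tool_pos|contact"
python3 -m inch '-1 .0011 0 -.0011 0 0 0;-1 .0011 0 -.0011 0 0 0;-1 0 0 0 0 0 0' | grep -E "tool_pos|contact"
python3 -m inch '-1 -.0028 0 -.0028 0 0 0;-1 -.0028 0 -.0028 0 0 0;-1 0 0 0 0 0 0' | grep -E "tool_pos|contact"
python3 - <<'E'
from h import *
p,d=snapshot('top');cv2.imwrite('pics/t5.png',cv2.resize(p[100:240,220:420,::-1],None,fx=4,fy=4))
p,d=snapshot('scene');cv2.imwrite('pics/s6.png',cv2.resize(p[100:300,200:440,::-1],None,fx=3,fy=3))
E
```

```text
tool_pos: [0.6098, -0.1162, 0.105]
contact_force: [-4.2, 2.4, 1.2]
tool_pos: [0.6115, -0.117, 0.1074]
contact_force: [-5.9, 1.4, -0.5]
tool_pos: [0.6092, -0.1169, 0.1132]
contact_force: [5.1, -0.9, -11.1]
```

View pics/t5.png

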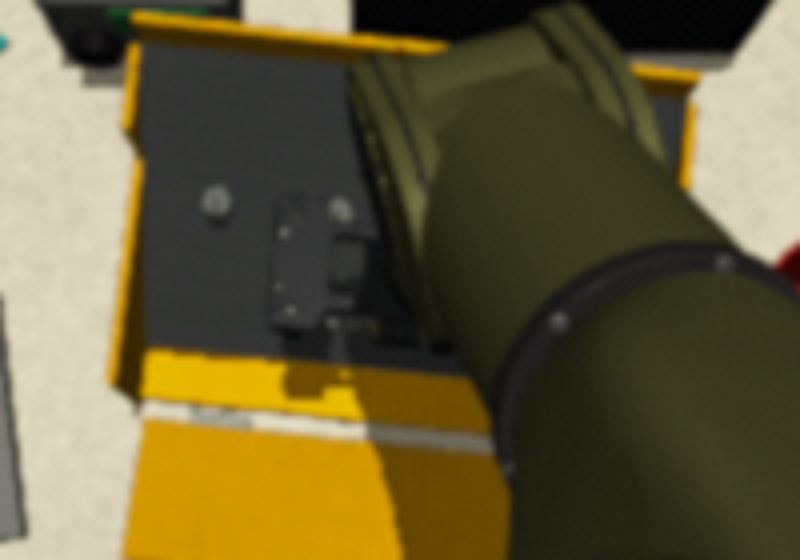

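The arm hides module1, but the bare screws 3 and 2 show at (217,203) and (341,210) in the crop. I'll work out screw1's position from those and the first picture.

```bash
python3 - <<'E'
from h import *
yaw=YAW;x=np.array([np.cos(yaw),np.sin(yaw),0]);y=np.array([-x[1],x[0],0]);z=np.array([0,0,1.]);nn=(z-x)/2**.5;xs=(x+z)/2**.5
# panel offset from known gripped module3: grasp point (.607,.0205,.093) at h=.037 ; use depth of bare panel now
p,d=snapshot('top');P=cloud('top',d)
q=P[108:140,262:298].reshape(-1,3);q=q[abs(q@nn-np.median(q@nn))<.004];off=np.median(q@nn);print("off",off,len(q))
for n,(u,v) in dict(s3=(274.25,150.75),s2=(305.3,152.5),a3=(274.3,150.9),a2=(304.3,153.6),a1=(334.5,156.6),a0=(365,159.8)).items():
    o,dd=ray('top',u,v);w=o+dd*((off+.014-o@nn)/(dd@nn));print(n,w.round(4),"l",(w@y).round(4),"s",(w@xs).round(4))
for n,w in dict(g3=(.607,.0205,.0929),g2=(.5999,-.0466,.0939),g1=(.594,-.1141,.0938),now=(.6092,-.1169,.1212)).items():
    w=np.array(w);print(n,"l",(w@y).round(4),"s",(w@xs).round(4),"h",(w@nn-off).round(4))
st()
E
```

```text
off -0.3970197707205948 953
s3 [0.6674 0.0119 0.1224] l 0.0678 s 0.5561
s2 [ 0.6634 -0.0591  0.1244] l -0.0032 s 0.5589
a3 [0.6671 0.0118 0.1221] l 0.0677 s 0.5557
a2 [ 0.6614 -0.0568  0.1222] l -0.0011 s 0.5558
a1 [ 0.6551 -0.1259  0.1217] l -0.0705 s 0.5551
a0 [ 0.6484 -0.1958  0.1209] l -0.1407 s 0.554
g3 l 0.0714 s 0.4922 h 0.0362
g2 l 0.0039 s 0.4919 h 0.038
g1 l -0.0639 s 0.4916 h 0.038
now l -0.0654 s 0.5219 h 0.0465
t 29.83 tcp [ 0.6093 -0.1169  0.113 ] grasp [ 0.6093 -0.1169  0.121 ] x [ 0.997 -0.078  0.007] z [ 0.007  0.001 -1.   ] op 0.154 F [  5.3   0.2 -12.3] ff 45.0
```

```bash
python3 -m inch '-1 .0028 0 .0028 0 0 0;-1 .0028 0 .0028 0 0 0;-1 -.0029 .0015 .0029 0 0 0;-1 0 .001 0 0 0 0;-1 0 0 0 0 0 0;-1 0 0 0 0 0 0' 45
cat > gs.py <<'E'
from h import *
yaw=YAW;x=np.array([np.cos(yaw),np.sin(yaw),0]);y=np.array([-x[1],x[0],0]);z=np.array([0,0,1.]);nn=(z-x)/2**.5;xs=(x+z)/2**.5
s=get_state();Q=R.from_quat(s["eef_rot"]);w=np.array(s["tool_pos"])-Q.apply([0,0,.008]);F=np.array(s["contact_force"])
print("l %.4f s %.4f h %.4f"%(w@y,w@xs,w@nn+.397),"F l %.1f s %.1f n %.1f"%(F@y,F@xs,F@nn),"M",np.round(s["moment"],2))
E
python3 gs.py
```

```text
clock: 30.33
tool_pos: [0.6098, -0.1189, 0.1051]
eef_rot: [0.999, -0.039, 0.001, -0.001]
contact_force: [-2.7, 1.2, 2.1]
opening: 0.152
finger_force: 45.0
l -0.0673 s 0.5167 h 0.0403 F l 0.9 s -0.5 n 3.5 M [0.16 0.15 0.07]
```

```bash
python3 -m inch '-1 -.0014 0 -.0014 0 0 0;-1 0 0 0 0 0 0' >/dev/null; python3 gs.py
python3 -m inch '-1 -.0014 0 -.0014 0 0 0;-1 0 0 0 0 0 0' >/dev/null; python3 gs.py
python3 -m inch '-1 -.0014 0 -.0014 0 0 0;-1 0 0 0 0 0 0' >/dev/null; python3 gs.py
```

```text
l -0.0682 s 0.5164 h 0.0421 F l -0.3 s -1.4 n -1.2 M [ 0.09  0.11 -0.01]
l -0.0682 s 0.5162 h 0.0442 F l -0.2 s -1.4 n -0.7 M [-0.02  0.05 -0.03]
l -0.0679 s 0.5163 h 0.0462 F l 0.5 s -1.1 n -2.5 M [ 0.03  0.13 -0.02]
```

Free now: the remaining force is only the plate's weight. Continuing off.

```bash
python3 -m inch '-1 -.003 0 -.003 0 0 0;-1 -.003 0 -.003 0 0 0;-1 0 0 0 0 0 0' >/dev/null; python3 gs.py
python3 -m inch '-1 -.003 0 -.003 0 0 0;-1 -.003 0 -.003 0 0 0;-1 0 0 0 0 0 0' >/dev/null; python3 gs.py
```

```text
l -0.0678 s 0.5164 h 0.0553 F l -0.5 s -1.2 n -1.4 M [0.06 0.07 0.02]
l -0.0678 s 0.5165 h 0.0638 F l -0.3 s -2.4 n -1.3 M [ 0.03  0.07 -0.04]
```

```bash
python3 -m inch '-1 -.007 0 -.007 0 0 0;-1 -.004 0 -.03 0 0 0;-1 -.004 0 -.04 0 0 0;-1 0 0 -.03 0 0 0;-1 0 0 0 0 0 0'
python3 -c "
from h import *
st();plan([*tw(-.030,-.035),.10],Rt(TY,-.785))
p,d=snapshot('scene');cv2.imwrite('pics/s7.png',cv2.resize(p[80:280,200:440,::-1],None,fx=3,fy=3))"; python3 tray.py
```

```text
clock: 31.75
tool_pos: [0.5816, -0.1167, 0.2345]
eef_rot: [0.999, -0.039, 0.007, -0.0]
contact_force: [0.7, 0.4, -1.1]
opening: 0.154
finger_force: 45.0
t 31.75 tcp [ 0.5816 -0.1167  0.2345] grasp [ 0.5815 -0.1167  0.2425] x [ 0.997 -0.078  0.014] z [ 0.014 -0.    -1.   ] op 0.154 F [ 0.7  0.4 -1.1] ff 45.0
turn [-0.0865 -0.7953 -0.2112] shift [ 0.0849 -0.3702  0.1133]
[[203, 181], [186, 238], [116, 247], [112, 187], [186, 177]] [[0.614, 0.202], [0.47, 0.239], [0.446, 0.411], [0.597, 0.431], [0.624, 0.246]]
((0.5361109972000122, 0.30764976143836975), (0.15713898837566376, 0.23146489262580872), 8.341306686401367)
```

View pics/s7.png

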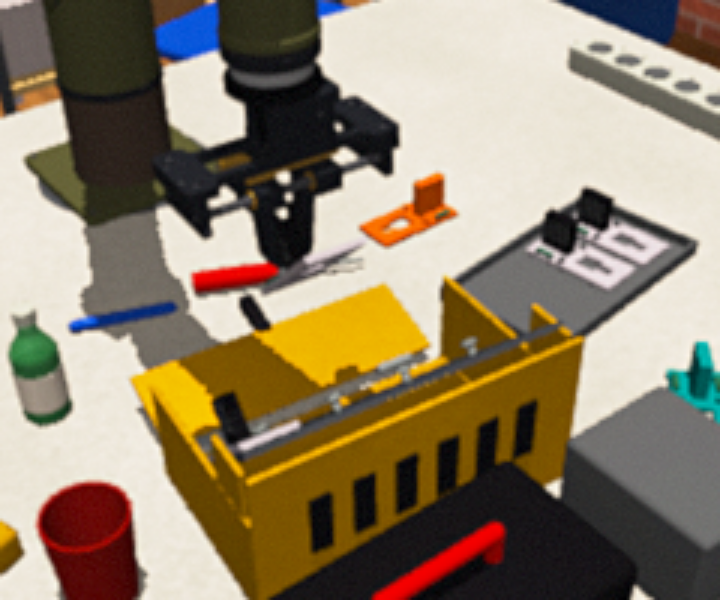

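Module1 is in hand at (290,240). Two plates lie flat in the tray, at (630,245) and (600,265), and module0 is still hung at (235,415).

```bash
python3 -m inch '-1 0 0 0 -.0108 -.096 -.0264;-1 0 0 0 -.0108 -.096 -.0264;-1 0 0 0 -.0108 -.096 -.0264;-1 0 0 0 -.0108 -.096 -.0264;-1 0 0 0 -.0108 -.096 -.0264;-1 0 0 0 -.0108 -.096 -.0264;-1 0 0 0 -.0108 -.096 -.0264;-1 0 0 0 -.0108 -.096 -.0264;-1 0 0 0 0 0 0' >/dev/null
python3 -m inch '-1 .0073 -.0336 .0103 0 0 0;-1 .0073 -.0336 .0103 0 0 0;-1 .0073 -.0336 .0103 0 0 0;-1 .0073 -.0336 .0103 0 0 0;-1 .0073 -.0336 .0103 0 0 0;-1 .0073 -.0336 .0103 0 0 0;-1 .0073 -.0336 .0103 0 0 0;-1 .0073 -.0336 .0103 0 0 0;-1 .0073 -.0336 .0103 0 0 0;-1 .0073 -.0336 .0103 0 0 0;-1 .0073 -.0336 .0103 0 0 0;-1 0 0 0 0 0 0;-1 0 0 0 0 0 0'
python3 tray.py
python3 - <<'E'
from h import *
st();plan([*tw(-.030,-.035),.05],Rt(TY,-.75))
# plate tilt from scene depth: points near the held plate (keyhole part)
p,d=snapshot('scene');P=cloud('scene',d).reshape(-1,3);c=p.reshape(-1,3).astype(int)
s=get_state();Q=R.from_quat(s["eef_rot"]);g=np.array(s["tool_pos"])-Q.apply([0,0,.008])
x=np.array([np.cos(TY),np.sin(TY),0]);y=np.array([-x[1],x[0],0]);q=P-g
k=(c.min(1)>95)&(abs(q@y)<.03)&(q@x>.0)&(q@x<.1)&(q[:,2]<-.01)&(q[:,2]>-.06)
print(k.sum());a=q[k]
if len(a)>10:
    f=np.polyfit(a@x,a[:,2],1);print("tilt",f,np.std(a[:,2]-np.polyval(f,a@x)), (a@x).min(),(a@x).max())
E
```

```text
clock: 33.68
tool_pos: [0.5021, 0.2477, 0.0895]
eef_rot: [0.924, 0.069, -0.375, 0.028]
contact_force: [0.7, -0.5, -1.5]
opening: 0.157
finger_force: 45.0
[[185, 150], [198, 150], [249, 214], [249, 269], [227, 269]] [[0.695, 0.251], [0.695, 0.218], [0.531, 0.083], [0.394, 0.08], [0.394, 0.134]]
((0.5500811338424683, 0.1484675407409668), (0.33952394127845764, 0.11130452156066895), 18.652652740478516)
t 33.73 tcp [0.5036 0.2455 0.0899] grasp [0.5091 0.2463 0.0956] x [ 0.711  0.103 -0.695] z [-0.688 -0.102 -0.719] op 0.155 F [ 0.8 -0.8 -3. ] ff 45.0
turn [ 0.0022  0.0188 -0.0002] shift [ 0.0352 -0.0006  0.0298]
124
tilt [-0.01254339 -0.03260748] 0.0018974225730983639 0.0020271731636021 0.08368459360802792
```

```bash
python3 -m inch '-1 .0115 0 .0101 0 0 0;-1 .0115 0 .0101 0 0 0;-1 .0115 0 .0101 0 0 0;-1 0 0 0 0 0 0;-1 0 0 0 0 0 0' | grep -E "tool_pos|contact"
python3 -m inch '-1 .0014 0 .0014 0 0 0;-1 .0007 0 .0007 0 0 0;-1 0 0 0 0 0 0' | grep -E "tool_pos|contact"
python3 -m inch '-1 .0009 0 .0009 0 0 0;-1 0 0 0 0 0 0' | grep -E "tool_pos|contact"
python3 -m inch '-1 .0009 0 .0009 0 0 0;-1 0 0 0 0 0 0' | grep -E "tool_pos|contact"
python3 -c "
from h import *
st();print(np.round(get_state()['moment'],2),tl(get_state()['tool_pos']))"
```

```text
tool_pos: [0.507, 0.2454, 0.0431]
contact_force: [-0.2, 0.7, -2.3]
tool_pos: [0.5081, 0.2465, 0.0421]
contact_force: [-0.3, -0.7, -2.0]
tool_pos: [0.508, 0.2464, 0.0408]
contact_force: [-0.7, -0.1, -1.0]
tool_pos: [0.5079, 0.2463, 0.0393]
contact_force: [-0.4, -0.3, -2.5]
t 34.78 tcp [0.5079 0.2463 0.0393] grasp [0.5134 0.2471 0.045 ] x [ 0.711  0.103 -0.696] z [-0.688 -0.1   -0.718] op 0.156 F [-0.4 -0.3 -2.5] ff 45.0
[ 0.21 -0.87 -0.04] [-0.0365 -0.0353]
```

```bash

python3 -m inch '-1 .0009 0 .0009 0 0 0;-1 0 0 0 0 0 0' | grep -E "tool_pos|contact"
python3 -m inch '-1 .0007 0 .0007 0 0 0;-1 0 0 0 0 0 0' | grep -E "tool_pos|contact"
python3 -m inch '-1 .0007 0 .0007 0 0 0;-1 0 0 0 0 0 0' | grep -E "tool_pos|contact"
python3 -c "
from h import *
st();print(np.round(get_state()['moment'],2))"
```

```text
tool_pos: [0.5078, 0.2463, 0.0379]
contact_force: [0.3, 0.6, -1.6]
tool_pos: [0.5079, 0.2464, 0.0369]
contact_force: [0.4, 0.2, -1.2]
tool_pos: [0.5079, 0.2464, 0.0365]
contact_force: [-1.3, -0.9, 1.4]
t 35.28 tcp [0.5079 0.2464 0.0365] grasp [0.5134 0.2472 0.0422] x [ 0.71   0.104 -0.696] z [-0.689 -0.1   -0.718] op 0.153 F [-1.3 -0.9  1.4] ff 45.0
[ 0.1  -0.64  0.03]
```

```bash

python3 -m inch '-1 .0007 0 .0007 0 0 0;-1 0 0 0 0 0 0' | grep -E "tool_pos|contact"
python3 -m inch '-.3 0 0 0 0 0 0;-.3 0 0 0 0 0 0;-.3 0 0 0 0 0 0;-.3 0 0 -.01 0 0 0;-.3 0 0 -.02 0 0 0;-.3 0 0 -.03 0 0 0;-.3 -.02 0 -.03 0 0 0;-.3 -.025 0 -.03 0 0 0;-.3 -.025 0 -.025 0 0 0;-.3 0 0 0 0 0 0' 20
python3 -c "
from h import *
plan([.588,-.187,.19],Rt(YAW,0))"
```

```text
tool_pos: [0.5078, 0.2464, 0.0363]
contact_force: [-1.0, -0.8, 5.5]
clock: 36.28
tool_pos: [0.5607, 0.2556, 0.195]
eef_rot: [0.926, 0.067, -0.369, 0.024]
contact_force: [0.4, 0.2, 0.9]
opening: 0.351
finger_force: 0.0
turn [0.0815 0.7558 0.2178] shift [0.0643 0.4387 0.013 ]
```

```bash

python3 -m inch '-.2 0 0 0 .0102 .0945 .0272;-.2 0 0 0 .0102 .0945 .0272;-.2 0 0 0 .0102 .0945 .0272;-.2 0 0 0 .0102 .0945 .0272;-.2 0 0 0 .0102 .0945 .0272;-.2 0 0 0 .0102 .0945 .0272;-.2 0 0 0 .0102 .0945 .0272;-.2 0 0 0 .0102 .0945 .0272;-.2 0 0 0 0 0 0;-.2 .0054 .0362 .001 0 0 0;-.2 .0054 .0362 .001 0 0 0;-.2 .0054 .0362 .001 0 0 0;-.2 .0054 .0362 .001 0 0 0;-.2 .0054 .0362 .001 0 0 0;-.2 .0054 .0362 .001 0 0 0;-.2 .0054 .0362 .001 0 0 0;-.2 .0054 .0362 .001 0 0 0;-.2 .0054 .0362 .001 0 0 0;-.2 .0054 .0362 .001 0 0 0;-.2 .0054 .0362 .001 0 0 0' >/dev/null
python3 -m inch '-.2 .0054 .0362 .001 0 0 0;-.2 0 0 0 0 0 0;-.2 0 0 0 0 0 0;-.2 0 0 0 0 0 0'
python3 -c "
from h import *
st();plan([.588,-.187,.092],Rt(YAW,0))"; python3 tray.py
```

```text
clock: 38.28
tool_pos: [0.5873, -0.1844, 0.178]
eef_rot: [0.999, -0.041, -0.005, 0.002]
contact_force: [-0.5, 0.6, 1.2]
opening: 0.402
finger_force: 0.0
t 38.28 tcp [ 0.5873 -0.1844  0.178 ] grasp [ 0.5873 -0.1844  0.186 ] x [ 0.997 -0.082 -0.01 ] z [-0.011 -0.004 -1.   ] op 0.402 F [-0.5  0.6  1.2] ff 0.0
turn [0.0054 0.0104 0.0016] shift [0.001  0.0025 0.094 ]
[[174, 180], [171, 241], [116, 247], [112, 187]] [[0.616, 0.276], [0.462, 0.276], [0.446, 0.411], [0.597, 0.431]]
((0.5310131311416626, 0.3433496057987213), (0.1566009670495987, 0.15891019999980927), 8.413273811340332)
```

```bash

python3 -m inch '-.2 .0005 .0012 .028 .0054 .0104 .0016;-.2 .0005 .0013 .028 0 0 0;-.2 0 0 .022 0 0 0;-.2 0 0 .0155 0 0 0;-.2 0 0 0 0 0 0;-.2 0 0 0 0 0 0' >/dev/null; python3 gs.py
python3 -m inch '-1 0 0 0 0 0 0;-1 0 0 0 0 0 0;-1 0 0 0 0 0 0;-1 0 0 0 0 0 0;-1 0 0 0 0 0 0' 45;python3 gs.py
```

```text
l -0.1356 s 0.4904 h 0.0375 F l 0.7 s 0.6 n 0.4 M [0.05 0.04 0.01]
clock: 39.25
tool_pos: [0.5881, -0.1878, 0.0861]
eef_rot: [0.999, -0.042, 0.001, 0.001]
contact_force: [-0.8, 0.5, 6.5]
opening: 0.156
finger_force: 44.7
l -0.1378 s 0.4920 h 0.0381 F l 0.4 s 4.0 n 5.2 M [-0.17  0.13  0.02]
```

```bash
python3 -m inch '-1 .003 0 -.0032 0 0 0;-1 .003 0 -.0032 0 0 0;-1 .003 0 -.0032 0 0 0;-1 .003 0 -.0032 0 0 0;-1 .003 0 -.0032 0 0 0;-1 .003 0 -.0031 0 0 0;-1 0 0 0 0 0 0;-1 0 0 0 0 0 0' >/dev/null; python3 gs.py
python3 -m inch '-1 -.0014 0 -.0014 0 0 0;-1 -.0014 0 -.0014 0 0 0;-1 0 0 0 0 0 0' >/dev/null; python3 gs.py
python3 -m inch '-1 -.0014 0 -.0014 0 0 0;-1 0 0 0 0 0 0' >/dev/null; python3 gs.py
```

```text
l -0.1375 s 0.5176 h 0.0383 F l 0.2 s -1.0 n -1.4 M [ 0.03  0.06 -0.03]
l -0.1376 s 0.5168 h 0.0428 F l -0.5 s -1.3 n -1.4 M [0.   0.05 0.01]
l -0.1375 s 0.5169 h 0.0447 F l -0.2 s -1.7 n -0.7 M [0.04 0.04 0.01]
```

Clean. Off along the normal and up.

```bash
python3 -m inch '-1 -.003 0 -.003 0 0 0;-1 -.004 0 -.004 0 0 0;-1 0 0 0 0 0 0' >/dev/null; python3 gs.py
python3 -m inch '-1 -.006 0 -.006 0 0 0;-1 -.006 0 -.006 0 0 0;-1 -.006 0 -.007 0 0 0;-1 -.004 0 -.03 0 0 0;-1 0 0 -.04 0 0 0;-1 0 0 -.03 0 0 0;-1 0 0 0 0 0 0'
python3 -c "
from h import *
st();plan([*tw(-.030,-.097),.10],Rt(TY,-.785))"; python3 tray.py
```

```text
l -0.1377 s 0.5170 h 0.0554 F l 1.4 s -1.7 n -1.0 M [0.06 0.09 0.  ]
clock: 41.17
tool_pos: [0.5756, -0.1863, 0.2414]
eef_rot: [0.999, -0.042, 0.007, 0.002]
contact_force: [1.2, 0.9, -2.4]
opening: 0.156
finger_force: 44.7
t 41.17 tcp [ 0.5756 -0.1863  0.2414] grasp [ 0.5754 -0.1862  0.2494] x [ 0.996 -0.084  0.014] z [ 0.013 -0.004 -1.   ] op 0.156 F [ 1.2  0.9 -2.4] ff 44.7
turn [-0.085  -0.7948 -0.2184] shift [ 0.1011 -0.3761  0.1069]
[[174, 180], [171, 241], [116, 247], [112, 187]] [[0.616, 0.276], [0.462, 0.276], [0.446, 0.411], [0.597, 0.431]]
((0.5309158563613892, 0.34347349405288696), (0.15673409402370453, 0.15872496366500854), 8.23717975616455)
```

```bash
python3 -m inch '-1 0 0 0 -.0106 -.097 -.0273;-1 0 0 0 -.0106 -.097 -.0273;-1 0 0 0 -.0106 -.097 -.0273;-1 0 0 0 -.0106 -.097 -.0273;-1 0 0 0 -.0106 -.097 -.0273;-1 0 0 0 -.0106 -.097 -.0273;-1 0 0 0 -.0106 -.097 -.0273;-1 0 0 0 -.0106 -.097 -.0273;-1 0 0 0 0 0 0' >/dev/null
python3 -m inch '-1 .0028 -.0342 .0033 0 0 0;-1 .0028 -.0342 .0033 0 0 0;-1 .0028 -.0342 .0033 0 0 0;-1 .0028 -.0342 .0033 0 0 0;-1 .0028 -.0342 .0033 0 0 0;-1 .0028 -.0342 .0033 0 0 0;-1 .0028 -.0342 .0033 0 0 0;-1 .0028 -.0342 .0033 0 0 0;-1 .0028 -.0342 .0033 0 0 0;-1 .0028 -.0342 .0033 0 0 0;-1 .0028 -.0342 .0033 0 0 0;-1 0 0 0 0 0 0;-1 0 0 0 0 0 0'
cat > tilt.py <<'E'
from h import *
p,d=snapshot('scene');P=cloud('scene',d).reshape(-1,3);c=p.reshape(-1,3).astype(int)
s=get_state();Q=R.from_quat(s["eef_rot"]);g=np.array(s["tool_pos"])-Q.apply([0,0,.008])
x=np.array([np.cos(TY),np.sin(TY),0]);y=np.array([-x[1],x[0],0]);q=P-g
k=(c.min(1)>95)&(abs(q@y)<.03)&(q@x>.0)&(q@x<.1)&(q[:,2]<-.01)&(q[:,2]>-.06)
a=q[k]
if len(a)>10:
    f=np.polyfit(a@x,a[:,2],1);print(k.sum(),"tilt",f,np.std(a[:,2]-np.polyval(f,a@x)), (a@x).min(),(a@x).max())
E
python3 tilt.py
python3 -c "
from h import *
st();plan([*tw(-.030,-.097),.06],Rt(TY,-.78))"
```

```text
clock: 43.05
tool_pos: [0.5131, 0.1879, 0.1876]
eef_rot: [0.923, 0.069, -0.378, 0.026]
contact_force: [0.7, -1.4, -1.7]
opening: 0.154
finger_force: 44.7
148 tilt [ 0.02136553 -0.03205222] 0.0021947938054356748 0.0005256750840177055 0.08210905136553606
t 43.1 tcp [0.5141 0.1856 0.1876] grasp [0.5196 0.1864 0.1933] x [ 0.706  0.104 -0.701] z [-0.694 -0.1   -0.713] op 0.156 F [ 0.9 -0.6 -1.3] ff 44.7
turn [-0.0001 -0.0033  0.0014] shift [0.0962 0.0007 0.0923]
```

```bash
python3 -m inch '-1 .0139 0 .0132 0 -.02 0;-1 .0137 .0002 .0132 0 0 0;-1 .0137 .0002 .0132 0 0 0;-1 .0137 .0002 .0132 0 0 0;-1 .0137 0 .0132 0 0 0;-1 .0137 0 .0132 0 0 0;-1 .0137 0 .0132 0 0 0;-1 .004 0 .004 0 0 0;-1 0 0 0 0 0 0;-1 0 0 0 0 0 0' | grep -E "tool_pos|contact"
python3 -m inch '-1 .0014 0 .0014 0 0 0;-1 .0014 0 .0014 0 0 0;-1 0 0 0 0 0 0' | grep -E "tool_pos|contact"
python3 -c "
from h import *
st();print(np.round(get_state()['moment'],2),tl(get_state()['tool_pos']))"
```

```text
tool_pos: [0.5158, 0.1855, 0.0488]
contact_force: [0.1, -0.1, -1.1]
tool_pos: [0.5159, 0.1859, 0.0452]
contact_force: [0.5, -0.4, -2.1]
t 44.18 tcp [0.5159 0.1859 0.0452] grasp [0.5216 0.1867 0.0508] x [ 0.691  0.102 -0.715] z [-0.708 -0.101 -0.699] op 0.156 F [ 0.5 -0.4 -2.1] ff 44.7
[ 0.18 -0.93  0.05] [-0.0373 -0.0962]
```

```bash
python3 -m inch '-1 .0014 0 .0014 0 0 0;-1 .0014 0 .0014 0 0 0;-1 0 0 0 0 0 0' | grep -E "tool_pos|contact"
python3 -m inch '-1 .0009 0 .0009 0 0 0;-1 0 0 0 0 0 0' | grep -E "tool_pos|contact"
python3 -m inch '-1 .0009 0 .0009 0 0 0;-1 0 0 0 0 0 0' | grep -E "tool_pos|contact"
python3 -m inch '-1 .0007 0 .0007 0 0 0;-1 0 0 0 0 0 0' | grep -E "tool_pos|contact"
```

```text
tool_pos: [0.5154, 0.1858, 0.0405]
contact_force: [-0.4, 0.4, -1.3]
tool_pos: [0.5154, 0.1858, 0.0393]
contact_force: [0.1, 0.2, -1.6]
tool_pos: [0.5154, 0.1858, 0.038]
contact_force: [-0.2, -0.0, -1.9]
tool_pos: [0.5154, 0.1858, 0.0371]
contact_force: [-0.6, -0.4, -1.1]
```

```bash
python3 -m inch '-1 .0007 0 .0007 0 0 0;-1 0 0 0 0 0 0' | grep -E "tool_pos|contact"
python3 -m inch '-1 .0007 0 .0007 0 0 0;-1 0 0 0 0 0 0' | grep -E "tool_pos|contact"
python3 -c "
from h import *
st();print(np.round(get_state()['moment'],2))"
```

```text
tool_pos: [0.5154, 0.1858, 0.0361]
contact_force: [-0.1, -0.9, -1.8]
tool_pos: [0.5154, 0.1859, 0.0353]
contact_force: [-0.7, 0.2, -0.2]
t 45.27 tcp [0.5154 0.1859 0.0353] grasp [0.5211 0.1867 0.0409] x [ 0.69   0.102 -0.716] z [-0.709 -0.101 -0.698] op 0.157 F [-0.7  0.2 -0.2] ff 44.7
[ 0.09 -0.79 -0.07]
```

```bash
python3 -m inch '-1 .0007 0 .0007 0 0 0;-1 0 0 0 0 0 0' | grep -E "tool_pos|contact"
python3 -m inch '-1 .0004 0 .0004 0 0 0;-1 0 0 0 0 0 0' | grep -E "tool_pos|contact"
python3 -m inch '-.3 0 0 0 0 0 0;-.3 0 0 0 0 0 0;-.3 0 0 0 0 0 0;-.3 0 0 -.01 0 0 0;-.3 0 0 -.02 0 0 0;-.3 0 0 -.03 0 0 0;-.3 -.02 0 -.03 0 0 0;-.3 -.025 0 -.03 0 0 0;-.3 -.025 0 -.025 0 0 0;-.3 0 0 0 0 0 0' 20
python3 -c "
from h import *
plan([.42,-.08,.22],Rt(YAW,0))
p,d=snapshot('scene');cv2.imwrite('pics/s8.png',cv2.resize(p[80:280,220:460,::-1],None,fx=3,fy=3))
p,d=snapshot('top');cv2.imwrite('pics/t8.png',p[:,:,::-1]);P=cloud('top',d)
c=p.astype(int);k=(c[...,2]<80)&(c[...,0]>120)&(abs(P[...,1]+.08)<.2)&(P[...,0]>.35)&(P[...,0]<.53)&(P[...,2]<.12)
a=P[k];print(k.sum(),a.min(0),a.max(0));f=np.polyfit(a[:,0],a[:,2],1);print('flap slope',f,np.std(a[:,2]-np.polyval(f,a[:,0])))"
```

```text
tool_pos: [0.5153, 0.1858, 0.0347]
contact_force: [-0.8, -0.7, 2.1]
tool_pos: [0.5152, 0.1859, 0.0343]
contact_force: [-1.6, -0.7, 4.8]
clock: 46.43
tool_pos: [0.5729, 0.1949, 0.1917]
eef_rot: [0.921, 0.067, -0.382, 0.025]
contact_force: [0.6, 0.2, 0.3]
opening: 0.355
finger_force: 0.0
turn [0.0834 0.7839 0.2176] shift [-0.1293  0.2868 -0.0203]
3400 [ 0.44023073 -0.22447339 -0.00260832] [0.52995692 0.0588728  0.04990056]
flap slope [-0.24998466  0.15684337] 0.003151232311777612
```

View pics/s8.png

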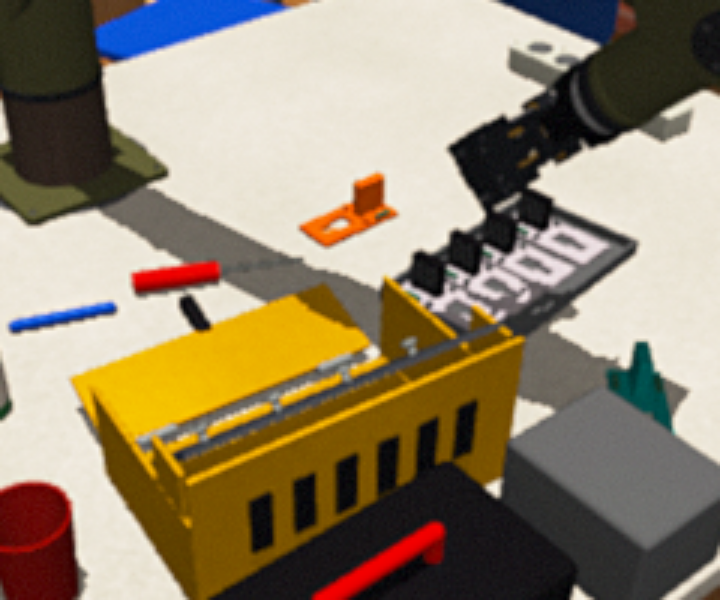

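All four plates lie in the tray, with blocks at (430,270), (465,250), (500,230) and (537,207). The flap is fully down, with its tab at (195,312). Now I'll measure the tab.

```bash
python3 - <<'E'
from h import *
p=cv2.imread('pics/t8.png');d=snapshot('top')[1];P=cloud('top',d);c=p.astype(int)
k=(c.max(2)<75)&(P[...,0]>.39)&(P[...,0]<.445)&(abs(P[...,1]+.08)<.06)&(P[...,2]>.025)&(P[...,2]<.09)
a=P[k];print(k.sum(),a.mean(0).round(4),a.min(0).round(4),a.max(0).round(4))
v,u=np.nonzero(k);print(u.min(),u.max(),v.min(),v.max())
w=np.median(a,0);print(w.round(4));plan([w[0],w[1],.2],Rt(YAW,0))
E
```

```text
72 [ 0.4282 -0.0681  0.0562] [ 0.4114 -0.0738  0.0497] [ 0.4445 -0.0619  0.0642]
306 311 249 263
[ 0.4279 -0.0689  0.0565]
turn [0.0892 0.7945 0.2173] shift [-0.1195  0.2732 -0.0073]
```

```bash
python3 -m inch '0 0 0 0 .011 .099 .027;0 0 0 0 .011 .099 .027;0 0 0 0 .011 .099 .027;0 0 0 0 .011 .099 .027;0 0 0 0 .011 .099 .027;0 0 0 0 .011 .099 .027;0 0 0 0 .011 .099 .027;0 0 0 0 .011 .099 .027;0 0 0 0 0 0 0;0 -.0152 .0342 -.0009 0 0 0;0 -.0152 .0342 -.0009 0 0 0;0 -.0152 .0342 -.0009 0 0 0;0 -.0152 .0342 -.0009 0 0 0;0 -.0152 .0342 -.0009 0 0 0;0 -.0152 .0342 -.0009 0 0 0;0 -.0152 .0342 -.0009 0 0 0;0 -.0152 .0342 -.0009 0 0 0;0 0 0 0 0 0 0;0 0 0 0 0 0 0'
python3 -c "
from h import *
st();print(np.round(get_state()['q'],3));plan([.425,-.068,.051],Rt(YAW,0))"
```

```text
clock: 48.17
tool_pos: [0.4256, -0.0719, 0.1918]
eef_rot: [0.999, -0.044, -0.004, 0.001]
contact_force: [1.1, 0.3, 0.4]
opening: 0.499
finger_force: 0.0
t 48.17 tcp [ 0.4256 -0.0719  0.1918] grasp [ 0.4256 -0.0719  0.1998] x [ 0.996 -0.087 -0.007] z [-0.007 -0.001 -1.   ] op 0.499 F [1.1 0.3 0.4] ff 0.0
[ 0.258  0.567 -0.304  2.178  0.379  0.454 -2.004]
turn [ 0.0017  0.0069 -0.0036] shift [-0.0009 -0.0038  0.1488]
```

```bash
python3 -m inch '0 0 -.0019 .025 .0017 .0069 -.0036;0 0 -.0019 .025 0 0 0;0 0 0 .025 0 0 0;0 0 0 .025 0 0 0;0 0 0 .025 0 0 0;0 0 0 .015 0 0 0;0 0 0 .009 0 0 0;0 0 0 0 0 0 0;0 0 0 0 0 0 0'
python3 -c "
from h import *
st();print(np.round(get_state()['q'],3));plan([.425,-.068,.051],Rt(YAW,0))"
```

```text
clock: 48.92
tool_pos: [0.4297, -0.0652, 0.0573]
eef_rot: [0.999, -0.038, -0.001, -0.0]
contact_force: [-0.0, 0.2, 0.1]
opening: 0.498
finger_force: 0.0
t 48.92 tcp [ 0.4297 -0.0652  0.0573] grasp [ 0.4297 -0.0652  0.0653] x [ 0.997 -0.076 -0.001] z [-0.001  0.    -1.   ] op 0.498 F [-0.   0.2  0.1] ff 0.0
[ 0.074  0.852 -0.047  2.264  0.917  0.045 -2.521]
turn [-0.      0.0013  0.008 ] shift [-0.0044  0.0032  0.0143]
```

```bash
python3 -m inch '0 0 0 -.01 0 -.1 .004;0 0 0 0 0 -.1 0.004;0 0 0 0 0 -.1 0;0 0 0 0 0 -.05 0;0 0 0 0 0 0 0;0 0 0 0 0 0 0'
python3 -c "
from h import *
st();print(np.round(get_state()['q'],3));plan([.425,-.068,.051],Rt(YAW,-.35))"
```

```text
clock: 49.42
tool_pos: [0.4276, -0.0665, 0.0562]
eef_rot: [0.99, -0.042, -0.136, -0.004]
contact_force: [-0.2, 0.1, 0.1]
opening: 0.502
finger_force: 0.0
t 49.42 tcp [ 0.4276 -0.0665  0.0562] grasp [ 0.4297 -0.0666  0.0639] x [ 0.96  -0.082 -0.269] z [-0.269  0.019 -0.963] op 0.502 F [-0.2  0.1  0.1] ff 0.0
[ 0.362  0.948 -0.523  2.009  0.671  0.664 -2.294]
turn [ 0.0039 -0.0775 -0.0015] shift [-0.0005  0.0018  0.0137]
```

```bash
python3 -m inch '0 0 0 0 0 -.075 0;0 -.0005 .001 .007 0 0 0;0 0 .001 .0067 0 0 0;0 0 0 0 0 0 0;0 0 0 0 0 0 0;-1 0 0 0 0 0 0;-1 0 0 0 0 0 0;-1 0 0 0 0 0 0;-1 0 0 0 0 0 0;-1 0 0 0 0 0 0;-1 0 0 0 0 0 0' 15
python3 -c "
from h import *
st();print(np.round(get_state()['q'],3))"
```

```text
clock: 50.33
tool_pos: [0.4223, -0.067, 0.0437]
eef_rot: [0.984, -0.041, -0.173, -0.005]
contact_force: [0.3, 4.1, -0.0]
opening: 0.176
finger_force: 15.0
t 50.33 tcp [ 0.4223 -0.067   0.0437] grasp [ 0.425  -0.0672  0.0512] x [ 0.937 -0.079 -0.34 ] z [-0.339  0.025 -0.94 ] op 0.176 F [ 0.3  4.1 -0. ] ff 15.0
[ 0.371  0.998 -0.54   1.958  0.634  0.744 -2.254]
```

```bash
python3 -c "
import numpy as np
f=np.linspace(1.326,.03,27);p=np.c_[-.128*np.sin(f),.128*np.cos(f)];d=np.diff(p,axis=0)
for a in d: print('%.4f 0 %.4f'%(.94*a[0]-.34*a[1],-.34*a[0]-.94*a[1]),end='; ')"
```

```text
-0.0005 0 -0.0064; -0.0002 0 -0.0064; 0.0001 0 -0.0064; 0.0005 0 -0.0064; 0.0008 0 -0.0063; 0.0011 0 -0.0063; 0.0014 0 -0.0062; 0.0017 0 -0.0061; 0.0020 0 -0.0061; 0.0023 0 -0.0059; 0.0026 0 -0.0058; 0.0029 0 -0.0057; 0.0032 0 -0.0055; 0.0034 0 -0.0054; 0.0037 0 -0.0052; 0.0040 0 -0.0050; 0.0042 0 -0.0048; 0.0044 0 -0.0046; 0.0047 0 -0.0044; 0.0049 0 -0.0041; 0.0051 0 -0.0039; 0.0053 0 -0.0036; 0.0054 0 -0.0033; 0.0056 0 -0.0031; 0.0057 0 -0.0028; 0.0059 0 -0.0025;
```

```bash
python3 -m inch '-1 -.0005 0 -.0064 0 0 0;-1 -.0002 0 -.0064 0 0 0;-1 .0001 0 -.0064 0 0 0;-1 .0005 0 -.0064 0 0 0;-1 .0008 0 -.0063 0 0 0;-1 .0011 0 -.0063 0 0 0;-1 .0014 0 -.0062 0 0 0;-1 .0017 0 -.0061 0 0 0' 20
python3 -c "
from h import *
st()"
```

```text
clock: 51.0
tool_pos: [0.4427, -0.0691, 0.0894]
eef_rot: [0.984, -0.041, -0.174, -0.005]
contact_force: [-1.4, 5.3, -4.9]
opening: 0.182
finger_force: 20.0
t 51.0 tcp [ 0.4427 -0.0691  0.0894] grasp [ 0.4454 -0.0693  0.0969] x [ 0.936 -0.08  -0.343] z [-0.343  0.024 -0.939] op 0.182 F [-1.4  5.3 -4.9] ff 20.0
```

Low forces; continuing the arc.

```bash
python3 -m inch '-1 .002 0 -.0061 0 0 0;-1 .0023 0 -.0059 0 0 0;-1 .0026 0 -.0058 0 0 0;-1 .0029 0 -.0057 0 0 0;-1 .0032 0 -.0055 0 0 0;-1 .0034 0 -.0054 0 0 0;-1 .0037 0 -.0052 0 0 0;-1 .004 0 -.005 0 0 0;-1 .0042 0 -.0048 0 0 0;-1 .0044 0 -.0046 0 0 0'
python3 -m inch '-1 .0047 0 -.0044 0 0 0;-1 .0049 0 -.0041 0 0 0;-1 .0051 0 -.0039 0 0 0;-1 .0053 0 -.0036 0 0 0;-1 .0054 0 -.0033 0 0 0;-1 0 0 0 0 0 0'
python3 -c "
from h import *
st();print(np.round(get_state()['q'],3))"
```

```text
clock: 51.83
tool_pos: [0.4911, -0.0739, 0.129]
eef_rot: [0.984, -0.041, -0.175, -0.004]
contact_force: [-3.4, 2.5, -2.1]
opening: 0.177
finger_force: 20.0
clock: 52.33
tool_pos: [0.525, -0.0773, 0.1387]
eef_rot: [0.984, -0.042, -0.172, -0.004]
contact_force: [-0.6, 0.2, 2.0]
opening: 0.182
finger_force: 20.0
t 52.33 tcp [ 0.525  -0.0773  0.1387] grasp [ 0.5277 -0.0775  0.1463] x [ 0.937 -0.082 -0.338] z [-0.338  0.022 -0.941] op 0.182 F [-0.6  0.2  2. ] ff 20.0
[ 0.389  0.935 -0.628  1.615  0.485  1.125 -2.07 ]
```

```bash
python3 -m inch '-1 .0056 0 -.0028 0 0 0;-1 .0028 0 -.0012 0 0 0;-1 0 0 0 0 0 0' | grep -E "tool_pos|contact"
python3 -m inch '-1 .0028 0 -.001 0 0 0;-1 0 0 0 0 0 0' | grep -E "tool_pos|contact"
python3 -m inch '-1 .0028 0 -.001 0 0 0;-1 0 0 0 0 0 0' | grep -E "tool_pos|contact"
python3 -m inch '-1 .0019 0 -.0007 0 0 0;-1 0 0 0 0 0 0' | grep -E "tool_pos|contact"
```

```text
tool_pos: [0.5335, -0.0781, 0.1396]
contact_force: [-1.8, -0.9, 2.9]
tool_pos: [0.5359, -0.0783, 0.1397]
contact_force: [-1.1, -2.5, 5.3]
tool_pos: [0.5371, -0.0785, 0.1397]
contact_force: [-4.3, -1.8, 6.9]
tool_pos: [0.5371, -0.0785, 0.1397]
contact_force: [-8.8, -2.0, 8.7]
```

```bash
python3 -m inch '-1 .0019 0 0 0 0 0;-1 0 0 0 0 0 0;-1 0 0 0 0 0 0' | grep -E "tool_pos|contact"
python3 -m inch '-.2 0 0 0 0 0 0;-.2 0 0 0 0 0 0;-.2 0 0 0 0 0 0;-.2 0 0 -.02 0 0 0;-.2 0 0 -.03 0 0 0;-.2 0 0 -.03 0 0 0;-.2 -.04 0 -.01 0 0 0;-.2 -.04 0 0 0 0 0;-.2 -.04 0 0 0 0 0;-.2 -.02 0 0 0 0 0;-.2 0 0 0 0 0 0'
python3 - <<'E'
from h import *
st()
p,d=snapshot('top');cv2.imwrite('pics/t9.png',p[:,:,::-1])
p,d=snapshot('scene');cv2.imwrite('pics/s9.png',p[:,:,::-1]);P=cloud('scene',d);c=p.astype(int)
# inner face of flap seen from the back: yellow points near x~.53..56, fit plane
x=np.array([np.cos(YAW),np.sin(YAW),0]);y=np.array([-x[1],x[0],0]);q=P-np.array([.545,-.083,0])
k=(c[...,0]>90)&(c[...,2]<80)&(q@x>-.05)&(q@x<.04)&(abs(q@y)<.14)&(q[...,2]>.08)&(q[...,2]<.114)
a=q[k];print(k.sum());A=np.c_[a@y,a[:,2],np.ones(len(a))];f=np.linalg.lstsq(A,a@x,rcond=None)[0];print("x vs l,z",f,np.std(A@f-a@x))
E
```

```text
tool_pos: [0.5372, -0.0785, 0.1397]
contact_force: [-12.5, -1.3, 11.6]
clock: 54.25
tool_pos: [0.4391, -0.0687, 0.2728]
eef_rot: [0.984, -0.041, -0.173, -0.003]
contact_force: [0.1, 0.8, -0.3]
opening: 0.398
finger_force: 0.0
t 54.25 tcp [ 0.4391 -0.0687  0.2728] grasp [ 0.4418 -0.0689  0.2803] x [ 0.937 -0.079 -0.34 ] z [-0.339  0.02  -0.94 ] op 0.398 F [ 0.1  0.8 -0.3] ff 0.0
837
x vs l,z [ 0.01559959 -0.01051965 -0.000305  ] 0.001608023681757119
```

```bash
python3 -m inch '-1 0 0 0 0 .0875 0;-1 0 0 0 0 .0875 0;-1 0 0 0 0 .0875 0;-1 0 0 0 0 .0875 0;-1 0 0 0 0 0 0;-1 0 0 0 0 0 0' >/dev/null
python3 -c "
from h import *
st();plan([.490,-.0745,.138],Rt(YAW,0),False)"
```

```text
t 54.85 tcp [ 0.4423 -0.0691  0.271 ] grasp [ 0.4423 -0.069   0.279 ] x [ 0.997 -0.083  0.001] z [ 0.001 -0.007 -1.   ] op 0.006 F [ 0.1 -1.1  0.4] ff 0.0
turn [ 0.0065 -0.0013  0.0007] shift [0.048  0.0014 0.133 ]
```

```bash
python3 -m inch '-1 .012 .0003 .033 0 0 0;-1 .012 .0003 .033 0 0 0;-1 .012 .0003 .033 0 0 0;-1 .012 .0003 .033 0 0 0;-1 0 0 0 0 0 0;-1 .006 0 0 0 0 0;-1 .006 0 0 0 0 0;-1 .004 0 0 0 0 0;-1 0 0 0 0 0 0' | grep -E "tool_pos|contact"
for k in 1; do :; done
python3 -m inch '-1 .003 0 0 0 0 0;-1 .003 0 0 0 0 0;-1 0 0 0 0 0 0' | grep -E "tool_pos|contact"
python3 -m inch '-1 .003 0 0 0 0 0;-1 0 0 0 0 0 0' | grep -E "tool_pos|contact"
python3 -m inch '-1 .003 0 0 0 0 0;-1 0 0 0 0 0 0' | grep -E "tool_pos|contact"
```

```text
tool_pos: [0.5078, -0.0764, 0.141]
contact_force: [-0.5, 0.5, -0.8]
tool_pos: [0.5122, -0.0771, 0.1399]
contact_force: [0.6, -0.5, -0.1]
tool_pos: [0.5149, -0.0772, 0.1394]
contact_force: [0.1, -0.9, 0.1]
tool_pos: [0.5179, -0.0773, 0.1392]
contact_force: [-0.1, -0.2, 0.2]
```

```bash

python3 -m inch '-1 .003 0 0 0 0 0;-1 0 0 0 0 0 0' | grep -E "tool_pos|contact"
python3 -m inch '-1 .002 0 0 0 0 0;-1 0 0 0 0 0 0' | grep -E "tool_pos|contact"
python3 -m inch '-1 .002 0 0 0 0 0;-1 0 0 0 0 0 0' | grep -E "tool_pos|contact"
python3 -m inch '-1 .002 0 0 0 0 0;-1 0 0 0 0 0 0' | grep -E "tool_pos|contact"
```

```text
tool_pos: [0.521, -0.0775, 0.1392]
contact_force: [-0.0, 0.1, -0.0]
tool_pos: [0.5218, -0.0777, 0.139]
contact_force: [-1.7, -0.2, 1.7]
tool_pos: [0.522, -0.0778, 0.1388]
contact_force: [-5.0, 0.1, 3.8]
tool_pos: [0.5223, -0.0778, 0.1387]
contact_force: [-8.6, 2.0, 6.6]
```

```bash

python3 -m inch '-1 .002 0 0 0 0 0;-1 .001 0 0 0 0 0;-1 0 0 0 0 0 0' | grep -E "tool_pos|contact"
python3 -m inch '-1 -.01 0 0 0 0 0;-1 -.03 0 0 0 0 0;-1 -.03 0 -.02 0 0 0;-1 0 0 -.04 0 0 0;-1 0 0 -.04 0 0 0;-1 0 .03 -.02 0 0 0;-1 0 .04 0 0 0 0;-1 0 .04 0 0 0 0;-1 0 .04 0 0 0 0;-1 0 .04 0 0 0 0;-1 0 0 0 0 0 0;-1 0 0 0 0 0 0'
python3 - <<'E'
from h import *
p,d=snapshot('top');a=p[60:280,80:480,::-1];p2,d2=snapshot('scene');b=p2[140:300,200:440,::-1]
A=cv2.resize(a,(545,300));B=cv2.resize(b,(450,300));cv2.imwrite('pics/fin.png',np.vstack([A,cv2.copyMakeBorder(B,0,0,0,95,0)]))
P=cloud('scene',d2);c=p2.astype(int)
x=np.array([np.cos(YAW),np.sin(YAW),0]);y=np.array([-x[1],x[0],0]);q=P-np.array([.545,-.083,0])
k=(c[...,0]>90)&(c[...,2]<80)&(q@x>-.05)&(q@x<.04)&(abs(q@y)<.14)&(q[...,2]>.08)&(q[...,2]<.114)
a=q[k];A=np.c_[a@y,a[:,2],np.ones(len(a))];f=np.linalg.lstsq(A,a@x,rcond=None)[0];print("x vs l,z",f)
E
```

```text
tool_pos: [0.5226, -0.0779, 0.1385]
contact_force: [-14.1, 3.6, 11.4]
clock: 58.1
tool_pos: [0.443, -0.264, 0.2599]
eef_rot: [0.999, -0.045, 0.001, 0.004]
contact_force: [-0.6, 1.0, 0.6]
opening: 0.008
finger_force: 0.0
x vs l,z [ 0.01579347 -0.03285201  0.00187148]
```

View pics/fin.png

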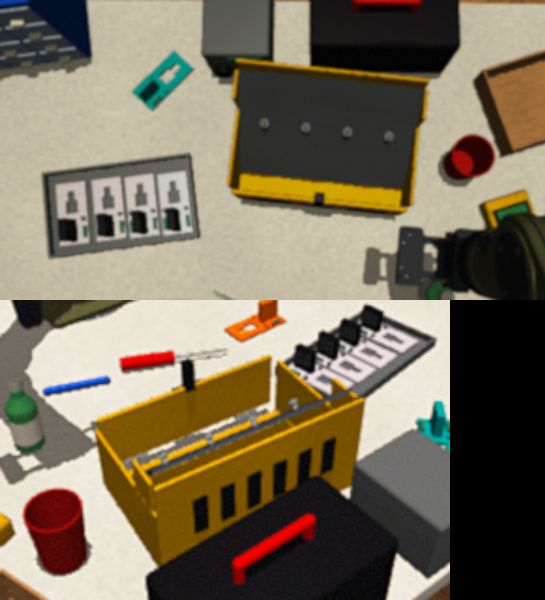

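The last picture shows four plates flat and side by side in the tray at (122,205), and bare screws. The flap is upright and flush, with its tab at (319,198). The cup, multimeter and glue have not moved.

```bash
python3 -c "
from plant import r
print(r.finish_job())"
```

```text
the job is handed in; nothing more can be done
None
```

The job is handed in at about 58 s: all four plates lie flat, block side up, side by side in the tray, the flap is pushed shut against its stop, and the cup, multimeter and glue bottle were not touched.

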